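Make up the staining kit and the extraction kit

TASK

Make up two kits from the stock on the bench pad. The blue tray is the staining kit: put the green slide box in its long pocket and the amber bottle with the black cap in the square pocket left free beside the yellow-lidded jar; the orange tray is the extraction kit: put the rack of lilac-capped tubes in its long pocket and the white bottle with the red cap and the grey bottle with the blue cap in its two square pockets, one in each, either way round. Everything must stand upright on its pocket's floor, the jar must stay in its pocket, and the two look-alike bottles (amber with a white cap, white with a green cap) must be left standing where they are.

Things in the scene. Friction and masses are not known exactly. Their poses are not given: they have to be found in the camera images.
- blue_tray: Blue kit tray, fixed, 144 x 136 mm, 18 mm high, walls 4 mm, floor 4 mm thick (pocket floors at z = 4 mm). Origin: centre of underside. Long pocket on its -x side (70 mm in x, 128 mm in y, middle x = -33, y = 0 mm); two square pockets on its +x side (62 x 62 mm, middles x = +37, y = -33 and +33 mm). The jar starts in the pocket at y = +33 mm; the others are empty.
- orange_tray: Orange kit tray, fixed, 144 x 136 mm, 18 mm high, walls 4 mm, floor 4 mm thick (pocket floors at z = 4 mm). Origin: centre of underside. Long pocket on its -x side (70 mm in x, 128 mm in y, middle x = -33, y = 0 mm); two square pockets on its +x side (62 x 62 mm, middles x = +37, y = -33 and +33 mm). All pockets start empty.
- slide_box: closed green plastic slide box, 96 mm long (its x axis) x 36 mm wide (y) x 40 mm high, a light card on its paler lid; origin at the centre of its underside, z up; stands on the bench pad (z = 0); about 100 g. Taken across its 36 mm width.
- tube_rack: white block 90 mm long (its x axis) x 38 mm wide (y) x 42 mm high, holding two rows of five microtubes with lilac caps (fixed in it) that bring it to 49 mm; origin at the centre of its underside, z up; stands on the bench pad (z = 0); about 120 g. Taken across its 38 mm width.
- amber_black: amber (brown) bottle with a black cap. 60 ml bottle, blank label: round straight body 40 mm across up to 58 mm, then a shoulder; screw cap 27 mm across from 70 mm to the top at 88 mm. Origin: centre of underside, z up. Stands on the bench pad (z = 0); about 130 g.
- white_red: white bottle with a red cap. 60 ml bottle, blank label: round straight body 40 mm across up to 58 mm, then a shoulder; screw cap 27 mm across from 70 mm to the top at 88 mm. Origin: centre of underside, z up. Stands on the bench pad (z = 0); about 90 g.
- grey_blue: grey bottle with a blue cap. 60 ml bottle, blank label: round straight body 40 mm across up to 58 mm, then a shoulder; screw cap 27 mm across from 70 mm to the top at 88 mm. Origin: centre of underside, z up. Stands on the bench pad (z = 0); about 90 g.
- amber_white: amber (brown) bottle with a white cap, not part of either kit: leave it standing where it is. 60 ml bottle, blank label: round straight body 40 mm across up to 58 mm, then a shoulder; screw cap 27 mm across from 70 mm to the top at 88 mm. Origin: centre of underside, z up. Stands on the bench pad (z = 0); about 130 g.
- white_green: white bottle with a green cap, not part of either kit: leave it standing where it is. 60 ml bottle, blank label: round straight body 40 mm across up to 58 mm, then a shoulder; screw cap 27 mm across from 70 mm to the top at 88 mm. Origin: centre of underside, z up. Stands on the bench pad (z = 0); about 90 g.
- jar: small cream-coloured jar with a yellow lid, 40 mm across, 45 mm high, loose in the blue tray's square pocket at y = +33 mm, where it must stay; origin at the centre of its underside; about 90 g
Things that resemble listed ones, but are neither listed nor needed, are in the scene too. Leave any pink look-alike of the amber_white alone.

How it is judged:
By the outcome, as a careful person would: the job done as asked, in the order asked, and still so for the second after the job is handed in, with the robot touching nothing.
It also fails if it takes over 125 s, if anything falls off the work surface, if the arm or the gripper's body presses on something with over 40 N, if the wrist force passes 120 N, or if a joint passes its speed limit or range.

ROBOT

A 7-joint arm with a two-finger parallel gripper is mounted at the origin on the work surface. World frame = base frame: x ahead of the robot, y to its left, z up, the work surface at z = 0. Lengths are in m, angles in degrees, forces in N, time in s.
With the tool pointing down it reaches from about 0.425 to 0.875 m from the base axis. Payload 4.7 kg.
Tool frame: the origin (TCP) lies midway between the tips of the shut fingers; the grasp point (between the pads) lies 19 mm behind it (env.tcp_to_grasp is the distance from the TCP to the grasp point, in m); z points along the fingers, x is the direction in which the jaws open and shut, and the axes are right-handed (so a half turn about z gives the same grasp; the last joint's range is limited). The gripper opens to 87 mm and grips with 3 to 60 N. Pads are 19 mm wide; open, the fingers measure 117 mm over their backs; the gripper's body (75 mm by 190 mm) begins 51 mm behind the grasp point.
Start: joints at [0.808, 18.392, -4.016, 83.108, 1.295, 78.541, -3.26], TCP at [0.65, -0, 0.223] pointing down, gripper open.
Joint ranges: [-163.93, 163.93], [-17.29, 119.83], [-79.2, 71.16], [3.27, 140.29], [-89.18, 269.18], [5.43, 117.66], [-154.24, 154.24]. Speed limits (degrees/s): [147.25, 147.25, 180, 180, 180, 180, 180].

INTERFACE

Orientations are given as [roll, pitch, yaw] about the fixed x, y, z axes, in that order (R = Rz(yaw) Ry(pitch) Rx(roll)).
In Python, from cell import env, viewer gives the robot as it stands.
- The arm moves only by the shell command python3 -m pendant 'ROWS' [OPENING] [FORCE]. ROWS is JSON, a list of rows, each a list of 6 numbers: the shift along the tool's x, y, z each as a share of 0.1 m, from -1 to 1, then the turn, a rotation vector about the tool's x, y, z each as a share of 90 degrees, from -1 to 1. A call has exactly 8 rows; each row is the pose to reach, as a shift and turn from the pose commanded when the call began, along the tool's axes at that moment; what a row does not reach only later rows make up. A row lasts 1/8 s, in which the tool goes at most 62.5 mm and 10.7 degrees, less where a joint would pass 70% of its speed; a pose out of reach is approached as far as the arm can. A call with a number of a shift or a turn outside -1 to 1 is refused whole. A call with a gripper value outside its range is refused whole. OPENING is the finger opening in mm, from 0 to 87, set as the call begins (- or left out, the last holds). The fingers move at their own pace and stop on an object; FORCE is the grip in N (left out, the last holds). Time passes only in rows, so rows that repeat a pose let the fingers close, or fill a call up. It gives the time, the measured TCP pose, the force and the opening at its end, in the units of the state.
- env.get_obs(): the state, without advancing time (a new reading comes with each control period).
- viewer.read_camera(name): name is "scene" or "side" or "wrist"; returns a dict with "frame" (480x640x3 uint8, red, green, blue), "fx", "fy", "cx", "cy" (pixels), "view" (4x4, takes a point from world to camera coordinates); the wrist camera has in their place "hand_eye" (4x4, takes a point from camera to tool coordinates, whose origin is the TCP and whose axes are the tool frame's). Camera axes: x right, y down, z forward; pixel columns grow to the right and rows downward; lengths in m; the calibration is good to about 2 mm. A picture is of the moment at which its call begins: read the wrist's pose just before it. There is no depth.
- env.sign_off(): hands the job in, once; it reports no verdict.
The state is a dict: "time_s": time; "qpos": joint angles; "joint_velocities": joint speeds; "effort": joint torques, N m; "tool_pos": TCP position; "tool_rot": TCP orientation; "force": force on the tool from outside, world axes, zero at the start; "wrist_torque": the same for the moment, N m; "grip_width": finger opening in m.
Only numpy, scipy, OpenCV 4.12 (cv2) and the standard library are available. Lean on these libraries where they do the work, as an engineer would, in place of code of your own. Each camera call takes 0.05 s, during which the arm holds its last target.

## Working session

There is one attempt and no reset: what is moved stays moved. The work goes in short steps, Python scripts to look and compute and a shell command to move; the robot and the scene stay as the last step left them, time stands still between calls to the robot, and variables do not carry over. Pictures are saved under pics/ and viewed, and the job is handed in when it is done.

```bash
ls; mkdir -p pics; cat > h.py <<'E'
import numpy as np, cv2
from cell import env, viewer
def snap(name,fn):
    o=env.get_obs(); c=viewer.read_camera(name)
    cv2.imwrite('pics/'+fn,cv2.cvtColor(c['frame'],cv2.COLOR_RGB2BGR)); return c,o
E
python3 - <<'E'
from h import *
for n in ['scene','side','wrist']:
    c,o=snap(n,n+'0.png'); print(n,{k:(np.round(v,4).tolist() if not np.isscalar(v) else v) for k,v in c.items() if k!='frame'})
print(o)
E
```

```text
pics
scene {'fx': 535.4927103672005, 'fy': 535.4927103672005, 'cx': 320.153335730181, 'cy': 242.73976274712317, 'view': [[0.5521, 0.8337, 0.0062, -0.3307], [0.5771, -0.3768, -0.7246, -0.2901], [-0.6018, 0.4036, -0.6892, 1.3603], [0.0, 0.0, 0.0, 1.0]]}
side {'fx': 554.410030003572, 'fy': 554.410030003572, 'cx': 323.5743221447643, 'cy': 247.6201714914293, 'view': [[-0.9049, -0.4252, 0.0203, 0.5175], [-0.3065, 0.6177, -0.7242, 0.2049], [0.2954, -0.6616, -0.6893, 0.9458], [0.0, 0.0, 0.0, 1.0]]}
wrist {'fx': 344.78472025829706, 'fy': 344.78472025829706, 'cx': 324.8034994685041, 'cy': 239.72624892931287, 'hand_eye': [[1.0, 0.0002, -0.0006, 0.0006], [-0.0001, 0.9604, 0.2786, -0.0767], [0.0006, -0.2786, 0.9604, -0.1618], [0.0, 0.0, 0.0, 1.0]]}
{'time_s': 0.1, 'qpos': array([ 0.80897281, 18.43479168, -4.01544562, 83.16750403,  1.29627628,
       78.54039958, -3.25981826]), 'joint_velocities': array([-0.06848847, -0.08911492, -0.11220968, -0.11445171, -0.0389759 ,
        0.00584722,  0.02584114]), 'effort': array([ 1.37795760e-04, -4.92569017e+01, -4.06077392e-01, -3.13399816e+01,
       -6.42974046e-02,  3.95253638e-02,  6.49213871e-05]), 'tool_pos': array([ 6.49511316e-01, -7.07588546e-05,  2.21574686e-01]), 'tool_rot': array([1.79993310e+02, 9.73940286e-02, 9.61913997e-04]), 'force': array([-0.42699501,  0.25656731,  0.21323976]), 'wrist_torque': array([-0.02873601, -0.00517842,  0.01526394]), 'grip_width': 0.08689156341886842}
```

View pics/scene0.png

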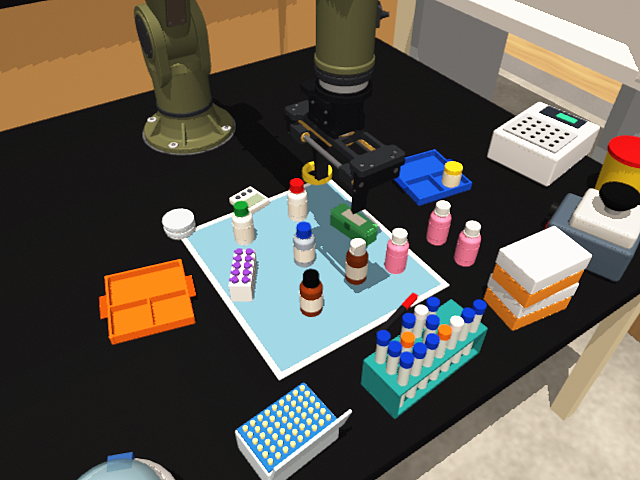

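View pics/side0.png

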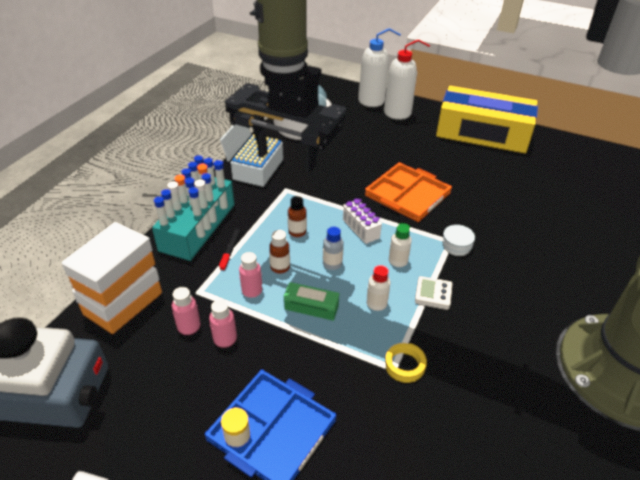

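View pics/wrist0.png

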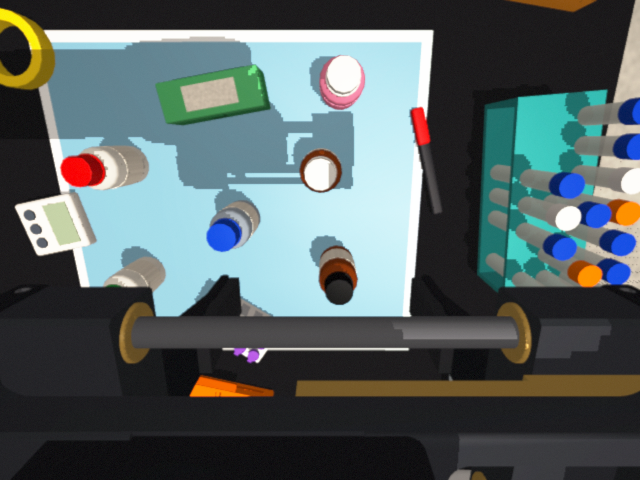

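```bash
python3 - <<'E'
import cv2
s=cv2.imread('pics/scene0.png'); d=cv2.imread('pics/side0.png')
def cr(im,x,y,w,h,k,fn): cv2.imwrite('pics/'+fn,cv2.resize(im[y:y+h,x:x+w],None,fx=k,fy=k,interpolation=cv2.INTER_CUBIC))
cr(s,90,140,200,150,4,'c1.png');cr(s,90,240,200,150,4,'c1b.png'); cr(s,290,140,200,150,4,'c2.png'); cr(d,200,340,160,120,5,'c3.png'); cr(d,240,155,220,165,3.6,'c4.png')
E
```

```text
(no output)
```

View pics/c1b.png

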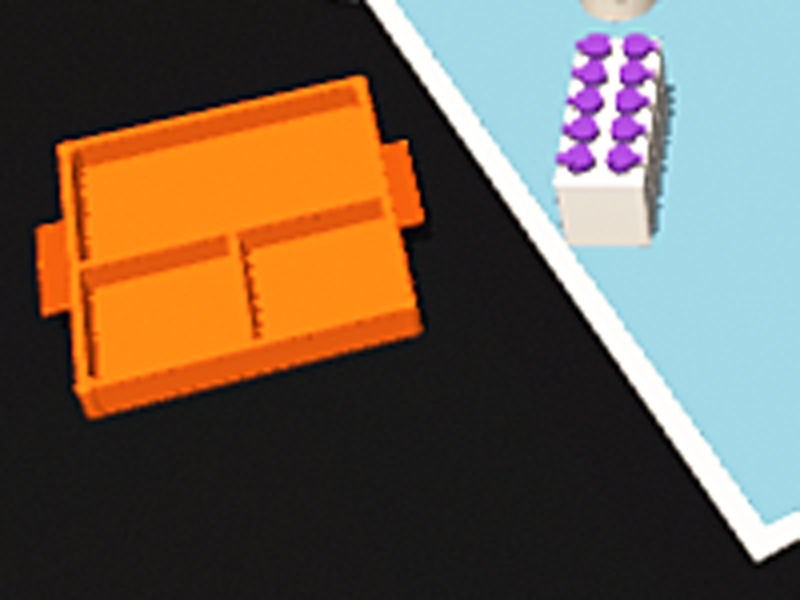

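View pics/c2.png

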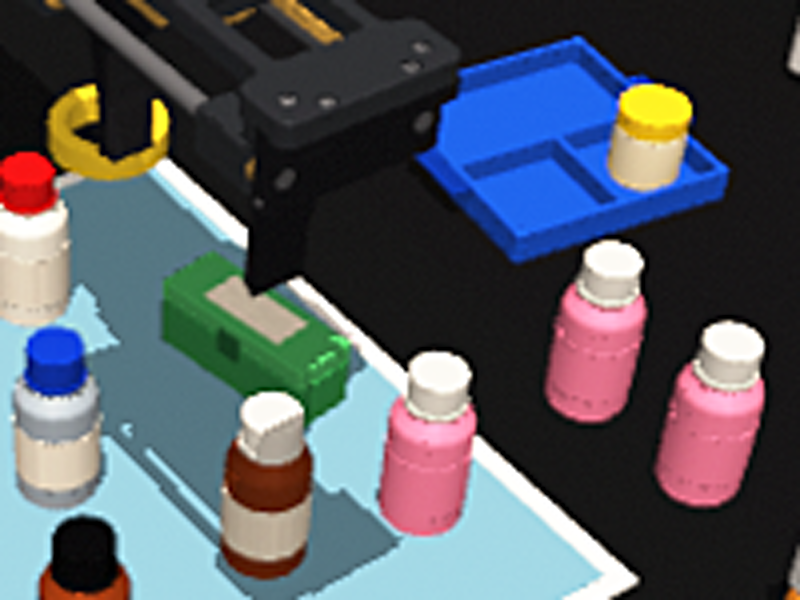

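View pics/c3.png

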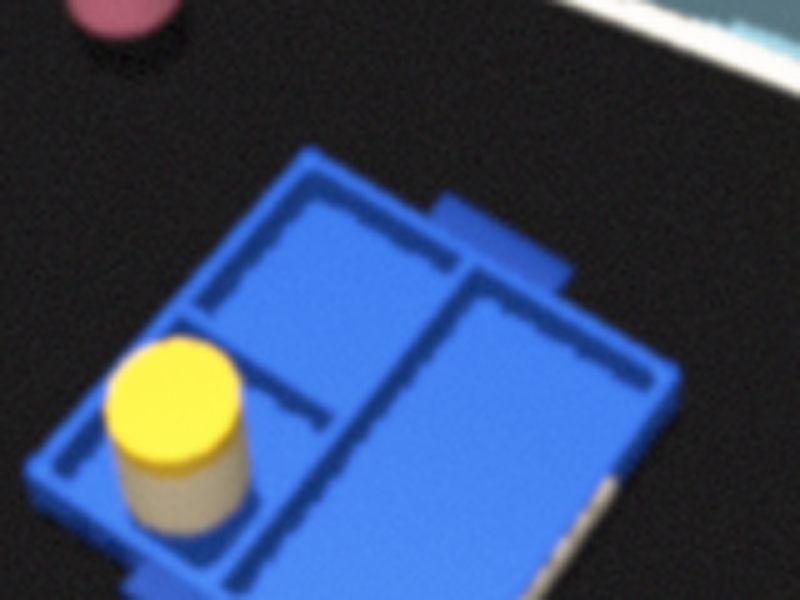

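View pics/c4.png

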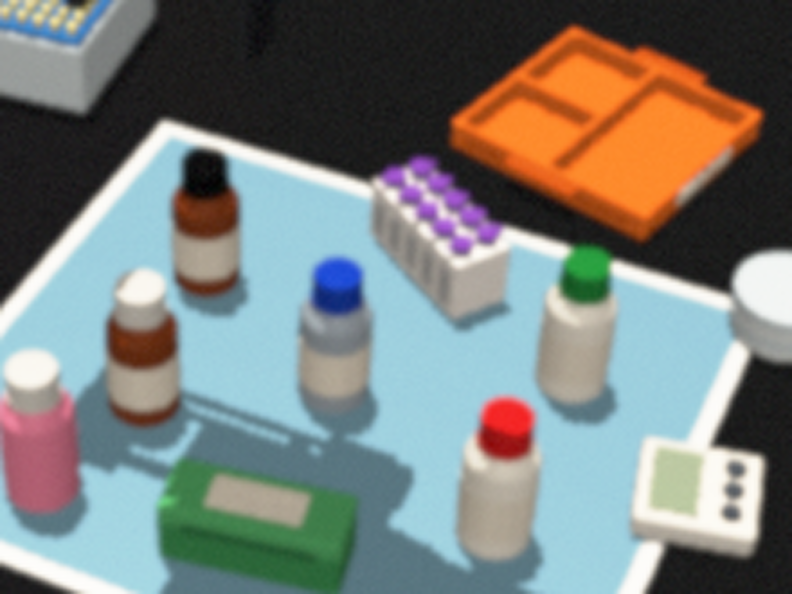

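```bash
cat > m.py <<'E'
from h import *
from scipy.optimize import least_squares
import pickle
C={n:viewer.read_camera(n) for n in ['scene','side']}
pickle.dump(C,open('C.pkl','wb'))
def proj(n,P):
    c=C[n];P=np.atleast_2d(P);q=P@c['view'][:3,:3].T+c['view'][:3,3]
    return np.c_[c['fx']*q[:,0]/q[:,2]+c['cx'],c['fy']*q[:,1]/q[:,2]+c['cy']]
A=lambda p:np.array(p,float)
s1=lambda p:A(p)/4+[90,240]; s2=lambda p:A(p)/4+[290,140]; d3=lambda p:A(p)/5+[200,340]; d4=lambda p:A(p)/3.6+[240,155]
def back(n,uv,z):
    c=C[n];R=c['view'][:3,:3];t=c['view'][:3,3];o=-R.T@t
    d=R.T@[(uv[0]-c['cx'])/c['fx'],(uv[1]-c['cy'])/c['fy'],1];return o+d*(z-o[2])/d[2]
if __name__=='__main__':
    caps=dict(amber_black=(s2((85,550)),d4((206,173))),grey_blue=(s2((55,360)),d4((338,287))),white_red=(s2((27,183)),d4((507,428))),
     amber_white=(s2((273,427)),d4((140,298))),white_green=(A((241.5,210)),d4((586,274))))
    for k,(a,b) in caps.items():
        r=least_squares(lambda p:np.r_[proj('scene',p)[0]-a,proj('side',p)[0]-b],[.6,0,.08])
        print(k,r.x.round(4),'res',r.fun.round(1),back('scene',a,.079)[:2].round(4),back('side',b,.079)[:2].round(4))
    def rect(name,L,W,z,sc,sd):
        best=None
        for y0 in np.radians(np.arange(-180,180,30)):
            loc=A([[1,1],[1,-1],[-1,-1],[-1,1]])*[L/2,W/2]
            obs=[('scene',p) for p in sc]+[('side',p) for p in sd]
            def f(p):
                c,s=np.cos(p[2]),np.sin(p[2]);P=np.c_[loc@np.array([[c,s],[-s,c]])+p[:2],np.full(4,z)]
                out=[]
                for n,u in obs:
                    q=proj(n,P);out+=list(q[np.argmin(((q-u)**2).sum(1))]-u)
                return out
            g=np.mean([back(n,u,z)[:2] for n,u in obs],0)
            r=least_squares(f,[*g,y0])
            if best is None or r.cost<best.cost:best=r
        print(name,best.x[:2].round(4),'yaw',np.degrees(best.x[2]).round(1),'res',best.fun.round(1))
    rect('orange',.144,.136,.018,[s1(p) for p in[(60,145),(363,77),(420,315),(78,390)]],[d4(p) for p in[(573,28),(762,115),(643,228),(453,125)]])
    rect('blue',.144,.136,.018,[s2(p) for p in[(577,38),(727,170),(517,248)]],[d3(p) for p in[(310,150),(680,375),(25,468)]])
    rect('rack',.09,.038,.042,[s1(p) for p in[(555,183),(648,185),(662,42),(578,37)]],[d4(p) for p in[(374,182),(455,260),(508,238)]])
    rect('box',.096,.036,.04,[s2(p) for p in[(210,254),(165,290),(308,372),(350,340)]],[d4(p) for p in[(178,460),(160,500),(340,545),(357,497)]])
    print('lbl orange mid long', 'blue jar', back('side',d3((173,400)),.045).round(4), back('scene',s2((655,112)),.045).round(4))
    print('pinks', [back('side',u,.088)[:2].round(3) for u in [(249,260),(181,296),(221,309)]])
    print('orange longpocket pt', back('scene',s1((210,180)),.004).round(3),'square',back('scene',s1((330,270)),.004).round(3))
    print('blue longpocket pt', back('scene',s2((530,100)),.004).round(3),'free square',back('scene',s2((530,190)),.004).round(3))
E
python3 m.py
```

```text
amber_black [ 0.6609 -0.0593  0.0777] res [-0.1 -0.  -0.1  0. ] [ 0.662  -0.0599] [ 0.6601 -0.058 ]
grey_blue [ 0.5547 -0.0067  0.0768] res [ 0.1  0.   0.1 -0. ] [ 0.5566 -0.0081] [ 0.5539 -0.0042]
white_red [0.4368 0.0512 0.0773] res [ 0.1  0.   0.1 -0. ] [0.4386 0.05  ] [0.4364 0.0529]
amber_white [0.6444 0.0491 0.0778] res [-0.1 -0.  -0.1  0. ] [0.6456 0.0485] [0.6436 0.05  ]
white_green [ 0.4406 -0.0751  0.0758] res [-0.5 -0.3 -0.5  0.3] [ 0.4453 -0.0762] [ 0.4391 -0.0728]
orange [ 0.4941 -0.2901] yaw -194.7 res [ 0.6 -0.8  0.8 -0.7 -1.  -2.5  0.3 -0.2 -0.2 -0.5 -0.9 -0.7  0.  -3.4
 -0.5 -1.7]
blue [0.4888 0.3623] yaw -8.3 res [ 0.8 -0.6  0.5 -0.   0.5 -3.2 -0.1 -0.8  0.  -1.   0.3 -0.3]
rack [ 0.5457 -0.1301] yaw -33.0 res [ 0.2  0.4 -0.8 -0.1 -0.2 -1.   0.1  0.3 -1.6 -1.5  0.2  0.9  0.5  0.8]
box [0.5422 0.1174] yaw 10.8 res [ 0.3 -1.5 -0.9 -2.6 -1.   0.3  1.  -0.4 -0.7 -1.8 -1.6  1.3  0.4 -0.4
  0.3 -1.7]
lbl orange mid long blue jar [0.532  0.3935 0.045 ] [0.5331 0.3925 0.045 ]
pinks [array([0.658, 0.134]), array([0.716, 0.258]), array([0.641, 0.252])]
orange longpocket pt [ 0.452 -0.288  0.004] square [ 0.531 -0.263  0.004]
blue longpocket pt [0.447 0.386 0.004] free square [0.511 0.329 0.004]
```

```bash
cat > go.py <<'E'
import sys
from h import *
from scipy.spatial.transform import Rotation as Ro
o=env.get_obs();x,y,z,yaw=map(float,sys.argv[1:5])
R=Ro.from_euler('xyz',o['tool_rot'],degrees=True)
T=Ro.from_euler('xyz',[180,0,yaw],degrees=True)
d=R.inv().apply(np.array([x,y,z])-o['tool_pos'])/.1
r=(R.inv()*T).as_rotvec()/(np.pi/2)
print('shift',d.round(3),'turn',r.round(3),'pos',o['tool_pos'].round(4),o['tool_rot'].round(1),'t',o['time_s'],'w',round(o['grip_width'],4),'F',o['force'].round(1))
E
python3 go.py .5422 .1174 .1 -79.2
```

```text
shift [-1.075 -1.174  1.222] turn [0.   0.   0.88] pos [ 0.6498 -0.      0.2221] [180.   0.   0.] t 0.25 w 0.0866 F [-0.5 -0.4  0.1]
```

```bash
python3 -m pendant '[[-0.3,-0.3,0,0,0,0.11],[-0.6,-0.6,0,0,0,0.22],[-0.9,-0.9,0.1,0,0,0.33],[-1,-1,0.3,0,0,0.45],[-1,-1,0.4,0,0,0.56],[-1,-1,0.5,0,0,0.67],[-1,-1,0.6,0,0,0.78],[-1,-1,0.6,0,0,0.88]]' 87 20; python3 go.py .5422 .1174 .1 -79.2
python3 - <<'E'
from h import *
c,o=snap('wrist','w1.png'); print(o['tool_pos'],o['tool_rot'])
E
```

```text
time_s: 1.25
tool_pos: [0.5492, 0.0998, 0.1615]
tool_rot: [179.9, -0.0, -79.5]
force: [0.3, 0.4, -0.6]
grip_width: 0.0871
shift [-0.186  0.036  0.615] turn [ 0.001 -0.    -0.003] pos [0.5492 0.0998 0.1615] [179.9  -0.  -79.5] t 1.25 w 0.0871 F [ 0.3  0.4 -0.6]
[0.54924546 0.099802   0.16147766] [ 1.79888587e+02 -8.98752796e-03 -7.95021108e+01]
```

View pics/w1.png

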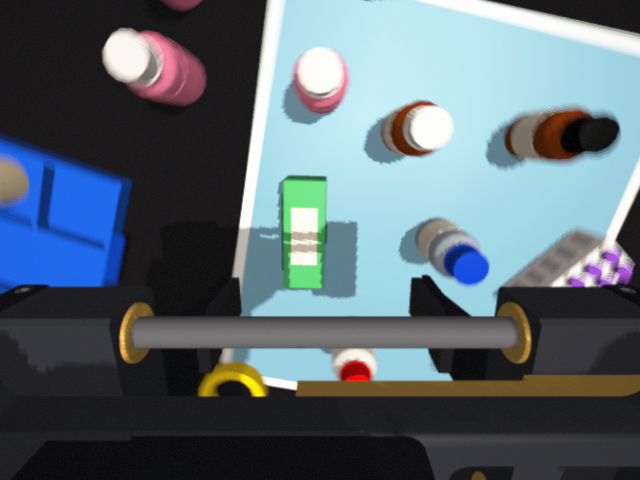

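The wrist view shows the green box at pixels (283–326, 178–288), aligned with the jaws. I'll check its position from this view.

```bash
cat >> h.py <<'E'
from scipy.spatial.transform import Rotation as Ro
def wback(c,o,uv,z):
    H=np.array(c['hand_eye']);R=Ro.from_euler('xyz',o['tool_rot'],degrees=True).as_matrix()
    d=R@H[:3,:3]@np.array([(uv[0]-c['cx'])/c['fx'],(uv[1]-c['cy'])/c['fy'],1]);p=o['tool_pos']+R@H[:3,3]
    return p+d*(z-p[2])/d[2]
E
python3 - <<'E'
from h import *
c=viewer.read_camera('wrist');o=env.get_obs()
for u in [(283,181),(326,181),(283,288),(324,288)]: print(wback(c,o,u,.04).round(4))
print('caps',[wback(c,o,u,.088).round(4) for u in [(432,128),(467,268),(600,133)]])
for u in [(131,180),(121,238)]: print('blue',wback(c,o,u,.018).round(4))
E
```

```text
[0.587  0.1419 0.04  ]
[0.5936 0.1074 0.04  ]
[0.4931 0.1273 0.04  ]
[0.5    0.0913 0.04  ]
caps [array([0.6455, 0.0472, 0.088 ]), array([ 0.5563, -0.0044,  0.088 ]), array([ 0.6631, -0.0616,  0.088 ])]
blue [0.5599 0.2756 0.018 ]
blue [0.5044 0.2829 0.018 ]
```

```bash
python3 -m pendant '[[-0.09,0.02,0.1,0,0,0],[-0.18,0.04,0.2,0,0,0],[-0.18,0.04,0.5,0,0,0],[-0.18,0.04,0.8,0,0,0],[-0.18,0.04,0.9,0,0,0],[-0.18,0.04,0.9,0,0,0],[-0.18,0.04,0.9,0,0,0],[-0.18,0.04,0.9,0,0,0]]' 87; python3 go.py .5432 .117 .017 -79.2
```

```text
time_s: 2.35
tool_pos: [0.5436, 0.1171, 0.0738]
tool_rot: [-179.9, 0.0, -79.2]
force: [0.2, -0.9, 0.7]
grip_width: 0.0869
shift [0.001 0.006 0.568] turn [-0.001  0.     0.   ] pos [0.5436 0.1171 0.0738] [-179.9    0.   -79.2] t 2.35 w 0.0869 F [ 0.2 -0.9  0.7]
```

```bash
python3 -m pendant '[[0,0,0.2,0,0,0],[0,0,0.35,0,0,0],[0,0,0.5,0,0,0],[0,0,0.57,0,0,0],[0,0,0.57,0,0,0],[0,0,0.57,0,0,0],[0,0,0.57,0,0,0],[0,0,0.57,0,0,0]]' && python3 -m pendant '[[0,0,0,0,0,0],[0,0,0,0,0,0],[0,0,0,0,0,0],[0,0,0,0,0,0],[0,0,0,0,0,0],[0,0,0,0,0,0],[0,0,-0.02,0,0,0],[0,0,-0.1,0,0,0]]' 25 25; python3 go.py .4562 .3671 .13 -8.3
```

```text
time_s: 3.35
tool_pos: [0.543, 0.117, 0.016]
tool_rot: [-180.0, -0.0, -79.2]
force: [0.9, -0.1, 0.7]
grip_width: 0.0875
time_s: 4.35
tool_pos: [0.5422, 0.1167, 0.0253]
tool_rot: [179.9, -0.0, -79.2]
force: [0.5, 0.2, -0.8]
grip_width: 0.0362
shift [-2.62   0.377 -1.046] turn [ 0.001  0.    -0.788] pos [0.5422 0.1167 0.0253] [179.9  -0.  -79.2] t 4.35 w 0.0362 F [ 0.5  0.2 -0.8]
```

```bash
python3 -m pendant '[[0,0,-0.3,0,0,0],[0,0,-0.6,0,0,0],[0,0,-0.9,0,0,0],[-0.2,0.05,-1,0,0,0],[-0.4,0.1,-1,0,0,0],[-0.6,0.15,-1,0,0,0],[-0.8,0.2,-1,0,0,0],[-1,0.2,-1,0,0,0]]' && python3 -m pendant '[[-0.2,0,0,0,0,-0.1],[-0.4,0,0,0,0,-0.2],[-0.6,0,0,0,0,-0.3],[-0.8,0.1,0,0,0,-0.4],[-1,0.2,0,0,0,-0.5],[-1,0.2,0,0,0,-0.6],[-1,0.2,0,0,0,-0.7],[-1,0.2,0,0,0,-0.79]]'; python3 go.py .4562 .3671 .13 -8.3
python3 - <<'E'
from h import *
c,o=snap('wrist','w2.png');c,o=snap('scene','s2.png')
E
```

```text
time_s: 5.35
tool_pos: [0.5039, 0.212, 0.1262]
tool_rot: [-180.0, -0.0, -79.2]
force: [-0.4, -0.4, -1.0]
grip_width: 0.0358
time_s: 6.35
tool_pos: [0.466, 0.3059, 0.1261]
tool_rot: [-180.0, -0.0, -7.8]
force: [0.1, -0.2, 0.2]
grip_width: 0.0361
shift [-0.18  -0.593 -0.039] turn [-0.    -0.     0.005] pos [0.466  0.3059 0.1261] [-180.    -0.    -7.8] t 6.35 w 0.0361 F [ 0.1 -0.2  0.2]
```

View pics/w2.png

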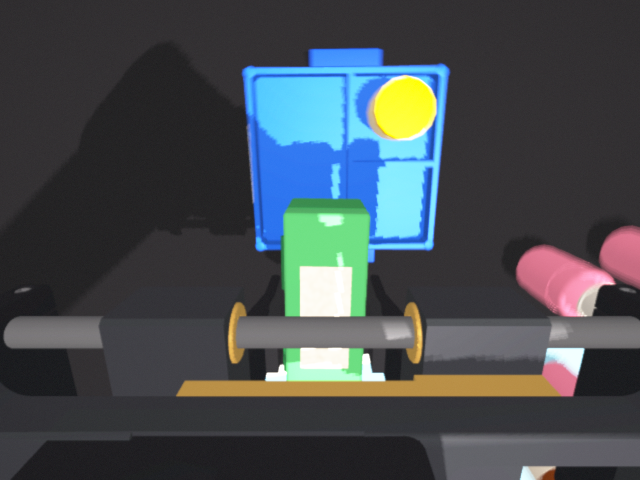

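The whole blue tray is visible, with rim corners at about (243,67), (447,67), (434,249) and (257,249). The jar is in the top-right pocket. I'll refine the tray pose from these.

```bash
python3 - <<'E'
from h import *
c=viewer.read_camera('wrist');o=env.get_obs()
P=np.array([wback(c,o,u,.018) for u in [(243,67),(447,67),(434,249),(257,249)]])[:,:2]
print(P.round(4),'c',P.mean(0).round(4),np.linalg.norm(P[1]-P[0]),np.linalg.norm(P[2]-P[3]),np.linalg.norm(P[2]-P[1]))
v=P[1]-P[0]+P[2]-P[3];a=np.arctan2(v[1],v[0]);print(np.degrees(a))
R=np.array([[np.cos(a),-np.sin(a)],[np.sin(a),np.cos(a)]])
for l in [(-.033,0),(.037,-.033),(.037,.033)]: print(l,(P.mean(0)+R@l).round(4))
print('jar',wback(c,o,(403,106),.045))
E
```

```text
[[0.427  0.4392]
 [0.5706 0.4184]
 [0.5539 0.2836]
 [0.41   0.3044]] c [0.4904 0.3614] 0.14510375966214364 0.14531695234452793 0.13587053569396246
-8.240430853436742
(-0.033, 0) [0.4577 0.3661]
(0.037, -0.033) [0.5223 0.3234]
(0.037, 0.033) [0.5317 0.3887]
jar [0.53153963 0.3954244  0.045     ]
```

```bash
python3 go.py .457 .3665 .03 -8.2;  python3 -m pendant '[[-0.05,-0.2,0,0,0,0],[-0.1,-0.4,0,0,0,0],[-0.16,-0.58,0,0,0,0],[-0.17,-0.6,0.2,0,0,0],[-0.17,-0.6,0.4,0,0,0],[-0.17,-0.6,0.6,0,0,0],[-0.17,-0.6,0.8,0,0,0],[-0.17,-0.6,0.95,0,0,0]]'; python3 go.py .457 .3665 .0205 -8.2
```

```text
shift [-0.177 -0.587  0.96 ] turn [-0. -0. -0.] pos [0.4661 0.3058 0.126 ] [-180.    -0.    -8.2] t 6.5 w 0.0359 F [ 0.6 -0.3 -0.8]
time_s: 7.5
tool_pos: [0.4573, 0.3668, 0.0287]
tool_rot: [179.9, 0.1, -8.1]
force: [-0.5, 0.5, -1.2]
grip_width: 0.0361
shift [-0.002  0.004  0.082] turn [0.001 0.001 0.001] pos [0.4573 0.3668 0.0287] [ 1.799e+02  1.000e-01 -8.100e+00] t 7.5 w 0.0361 F [-0.5  0.5 -1.2]
```

```bash
python3 -m pendant '[[0,0,0.03,0,0,0],[0,0,0.06,0,0,0],[0,0,0.08,0,0,0],[0,0,0.08,0,0,0],[0,0,0.08,0,0,0],[0,0,0.08,0,0,0],[0,0,0.08,0,0,0],[0,0,0.08,0,0,0]]' && python3 -m pendant '[[0,0,0,0,0,0],[0,0,0,0,0,0],[0,0,0,0,0,0],[0,0,0,0,0,0],[0,0,-0.2,0,0,0],[0,0,-0.5,0,0,0],[0,0,-0.8,0,0,0],[0,0,-1,0,0,0]]' 50;  python3 go.py .6625 -.0607 .17 -8.2; python3 - <<'E'
from h import *
c,o=snap('side','d2.png')
E
```

```text
time_s: 8.5
tool_pos: [0.4576, 0.3677, 0.0226]
tool_rot: [-180.0, -0.0, -8.1]
force: [0.2, -0.1, -0.1]
grip_width: 0.0355
time_s: 9.5
tool_pos: [0.4583, 0.3684, 0.1256]
tool_rot: [-179.9, -0.1, -8.1]
force: [-0.5, 0.7, -0.0]
grip_width: 0.0499
shift [ 2.627  3.96  -0.447] turn [-0.001 -0.002  0.001] pos [0.4583 0.3684 0.1256] [-1.799e+02 -1.000e-01 -8.100e+00] t 9.5 w 0.0499 F [-0.5  0.7 -0. ]
```

View pics/d2.png

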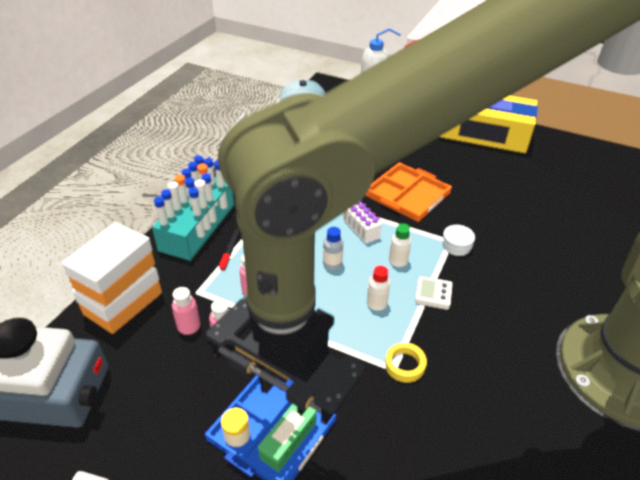

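The box sits in the blue long pocket at (288,438). Next is the amber bottle with the black cap: amber_black is at scene (311,278), amber_white at (358,247), and only the first has a black cap. I'll confirm that with a crop on the way.

```bash
python3 -m pendant '[[0.3,0.4,-0.1,0,0,0],[0.6,0.8,-0.2,0,0,0],[0.66,1,-0.3,0,0,0],[0.66,1,-0.4,0,0,0],[0.66,1,-0.45,0,0,0],[0.66,1,-0.45,0,0,0],[0.66,1,-0.45,0,0,0],[0.66,1,-0.45,0,0,0]]' 60 && python3 -m pendant '[[0.3,0.4,0,0,0,0],[0.6,0.8,0,0,0,0],[0.66,1,0,0,0,0],[0.66,1,0,0,0,0],[0.66,1,0,0,0,0],[0.66,1,0,0,0,0],[0.66,1,0,0,0,0],[0.66,1,0,0,0,0]]' && python3 -m pendant '[[0.3,0.4,0,0,0,0],[0.6,0.8,0,0,0,0],[0.66,1,0,0,0,0],[0.66,1,0,0,0,0],[0.66,1,0,0,0,0],[0.66,1,0,0,0,0],[0.66,1,0,0,0,0],[0.66,1,0,0,0,0]]'; python3 go.py .6625 -.0607 .17 -8.2; python3 - <<'E'
from h import *
c,o=snap('wrist','w3.png'); print(o['tool_pos'],o['tool_rot'])
E
```

```text
time_s: 10.55
tool_pos: [0.5083, 0.2598, 0.1671]
tool_rot: [180.0, 0.0, -8.0]
force: [0.1, -1.1, 0.3]
grip_width: 0.0599
time_s: 11.55
tool_pos: [0.5599, 0.1516, 0.1676]
tool_rot: [-180.0, -0.0, -8.0]
force: [0.1, -0.4, 0.4]
grip_width: 0.0599
time_s: 12.55
tool_pos: [0.6112, 0.0434, 0.1677]
tool_rot: [-180.0, -0.0, -8.0]
force: [0.3, 0.4, 0.2]
grip_width: 0.0601
shift [ 0.653  0.959 -0.023] turn [-0.    -0.     0.002] pos [0.6112 0.0434 0.1677] [-180.   -0.   -8.] t 12.55 w 0.0601 F [0.3 0.4 0.2]
[0.61123577 0.04339593 0.16767115] [-1.79995100e+02 -1.00244592e-02 -8.04679175e+00]
```

View pics/w3.png

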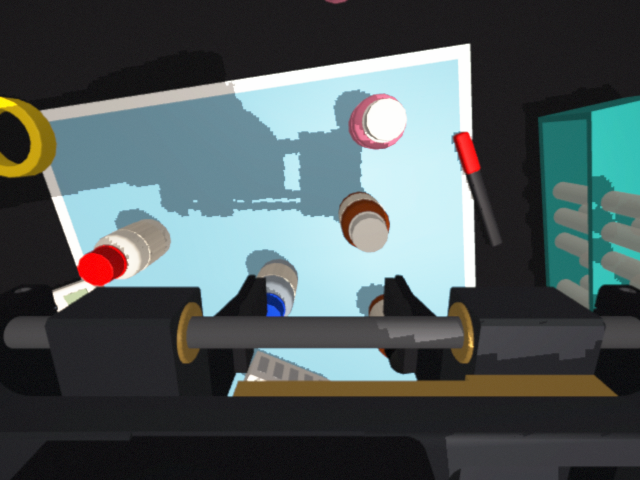

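```bash
python3 -m pendant '[[0.3,0.4,0,0,0,0],[0.5,0.7,0,0,0,0],[0.64,0.95,0,0,0,0],[0.64,0.95,0,0,0,0],[0.64,0.95,0.1,0,0,0],[0.64,0.95,0.3,0,0,0],[0.64,0.95,0.4,0,0,0],[0.64,0.95,0.5,0,0,0]]'; python3 go.py .662 -.06 .059 -8.2; python3 - <<'E'
from h import *
c,o=snap('scene','s3.png'); i=cv2.imread('pics/s3.png'); cv2.imwrite('pics/s3c.png',cv2.resize(i[180:330,230:430],None,fx=4,fy=4,interpolation=2))
E
```

```text
time_s: 13.6
tool_pos: [0.6608, -0.0597, 0.1163]
tool_rot: [180.0, 0.1, -8.0]
force: [0.4, 0.5, 0.4]
grip_width: 0.06
shift [0.012 0.002 0.573] turn [0.    0.001 0.002] pos [ 0.6608 -0.0597  0.1163] [ 1.8e+02  1.0e-01 -8.0e+00] t 13.6 w 0.06 F [0.4 0.5 0.4]
```

View pics/s3c.png

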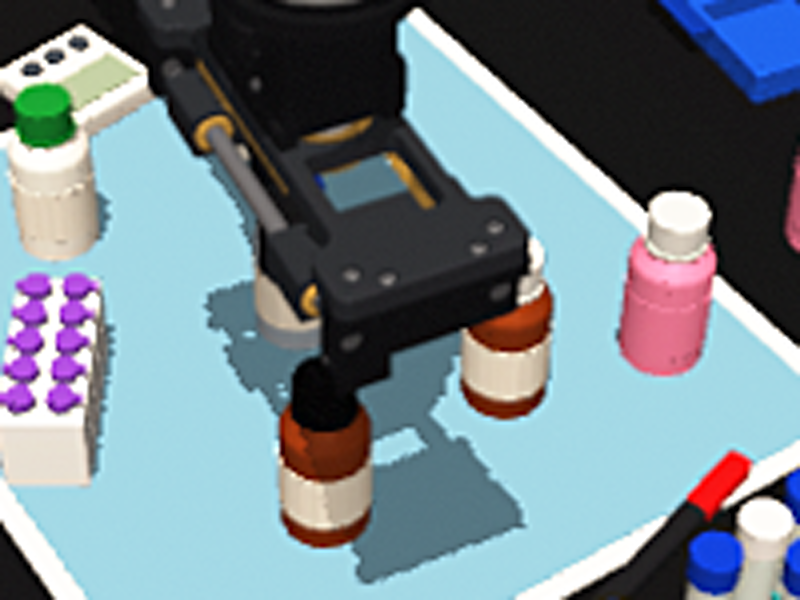

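The gripper is above the bottle with the black cap, at crop (325,390). The white-capped amber bottle at crop (505,340) is not the one asked for. Descending and gripping the cap.

```bash
python3 -m pendant '[[0.01,0,0.2,0,0,0],[0.01,0,0.35,0,0,0],[0.01,0,0.5,0,0,0],[0.01,0,0.57,0,0,0],[0.01,0,0.57,0,0,0],[0.01,0,0.57,0,0,0],[0.01,0,0.57,0,0,0],[0.01,0,0.57,0,0,0]]' && python3 -m pendant '[[0,0,0,0,0,0],[0,0,0,0,0,0],[0,0,0,0,0,0],[0,0,0,0,0,0],[0,0,0,0,0,0],[0,0,0,0,0,0],[0,0,-0.05,0,0,0],[0,0,-0.2,0,0,0]]' 18 25; python3 go.py .5223 .3234 .175 -8.2
```

```text
time_s: 14.65
tool_pos: [0.6626, -0.0605, 0.0612]
tool_rot: [-180.0, -0.1, -8.1]
force: [1.1, -0.4, 0.7]
grip_width: 0.06
time_s: 15.65
tool_pos: [0.6614, -0.0604, 0.0802]
tool_rot: [180.0, 0.1, -8.1]
force: [0.2, 0.5, -1.8]
grip_width: 0.0352
shift [-1.92  -3.603 -0.944] turn [0.    0.001 0.001] pos [ 0.6614 -0.0604  0.0802] [ 1.8e+02  1.0e-01 -8.1e+00] t 15.65 w 0.0352 F [ 0.2  0.5 -1.8]
```

```bash
python3 - <<'E'
from h import *
c,o=snap('scene','s4.png'); i=cv2.imread('pics/s4.png'); cv2.imwrite('pics/s4c.png',cv2.resize(i[180:330,230:430],None,fx=4,fy=4,interpolation=2))
print(o['grip_width'],o['force'])
E
```

```text
0.03515465368723433 [ 0.2069808   0.48344841 -1.84161481]
```

View pics/s4c.png

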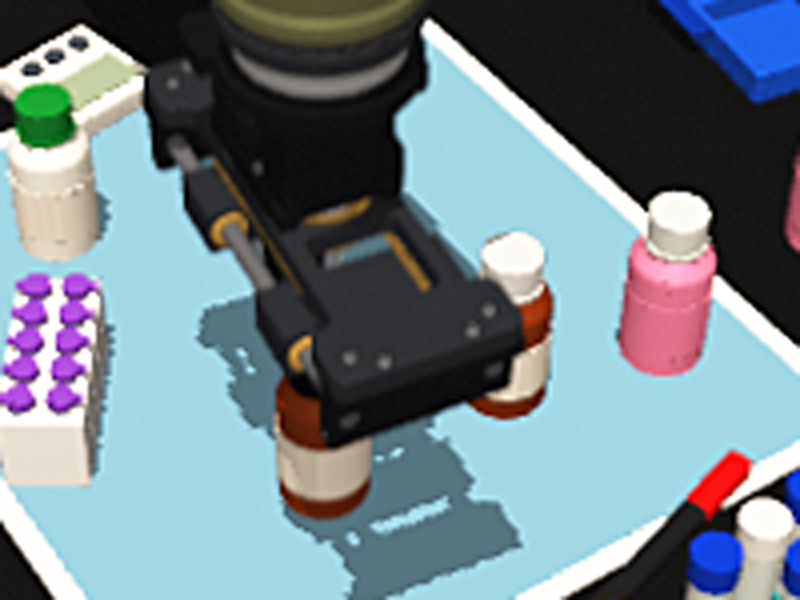

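The bottle lifted, but the grip is 35 mm wide, so it is on the sloping shoulder. I'll set it back down and take it by the straight body instead.

```bash
python3 -m pendant '[[0,0,0.06,0,0,0],[0,0,0.12,0,0,0],[0,0,0.16,0,0,0],[0,0,0.18,0,0,0],[0,0,0.19,0,0,0],[0,0,0.195,0,0,0],[0,0,0.195,0,0,0],[0,0,0.195,0,0,0]]' && python3 -m pendant '[[0,0,0,0,0,0],[0,0,0,0,0,0],[0,0,0,0,0,0],[0,0,0,0,0,0],[0,0,0,0,0,0],[0,0,0.05,0,0,0],[0,0,0.2,0,0,0],[0,0,0.34,0,0,0]]' 64 ; python3 go.py .662 -.06 .027 -8.2; python3 - <<'E'
from h import *
c,o=snap('scene','s5.png'); i=cv2.imread('pics/s5.png'); cv2.imwrite('pics/s5c.png',cv2.resize(i[180:330,230:430],None,fx=4,fy=4,interpolation=2))
E
```

```text
time_s: 16.7
tool_pos: [0.6625, -0.0605, 0.0613]
tool_rot: [180.0, -0.0, -8.1]
force: [-0.5, -0.3, -0.8]
grip_width: 0.0352
time_s: 17.7
tool_pos: [0.6617, -0.0604, 0.0255]
tool_rot: [180.0, 0.1, -8.1]
force: [-0.7, 0.3, 0.3]
grip_width: 0.064
shift [ 0.002 -0.005 -0.015] turn [0.    0.001 0.001] pos [ 0.6617 -0.0604  0.0255] [ 1.8e+02  1.0e-01 -8.1e+00] t 17.7 w 0.064 F [-0.7  0.3  0.3]
```

View pics/s5c.png

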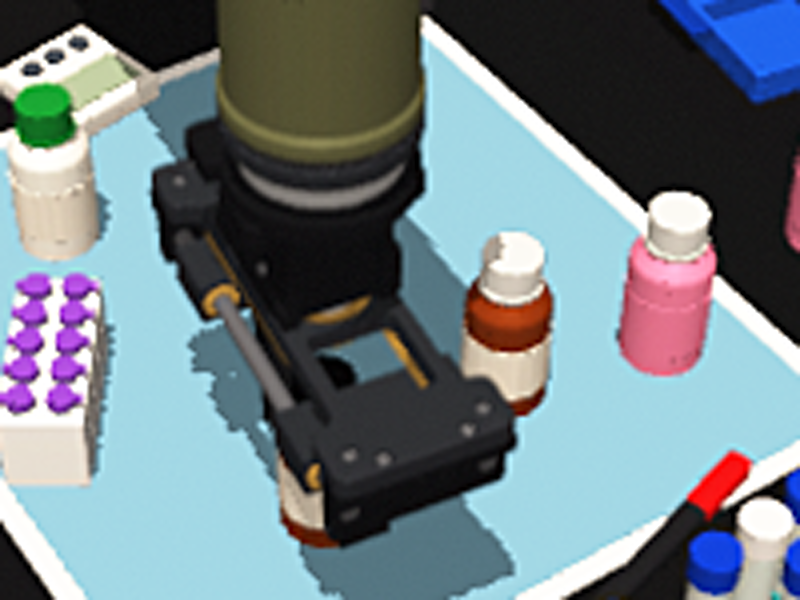

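```bash
python3 -m pendant '[[0,0,0,0,0,0],[0,0,0,0,0,0],[0,0,0,0,0,0],[0,0,0,0,0,0],[0,0,0,0,0,0],[0,0,-0.15,0,0,0],[0,0,-0.4,0,0,0],[0,0,-0.7,0,0,0]]' 30 25; python3 go.py .5223 .3234 .145 -8.2
```

```text
time_s: 18.75
tool_pos: [0.6618, -0.0604, 0.0979]
tool_rot: [180.0, 0.1, -8.1]
force: [1.3, 0.7, -0.8]
grip_width: 0.0391
shift [-1.922 -3.603 -0.469] turn [0.    0.001 0.001] pos [ 0.6618 -0.0604  0.0979] [ 1.8e+02  1.0e-01 -8.1e+00] t 18.75 w 0.0391 F [ 1.3  0.7 -0.8]
```

```bash
python3 -m pendant '[[0,0,-0.2,0,0,0],[0,0,-0.4,0,0,0],[-0.1,-0.2,-0.47,0,0,0],[-0.2,-0.4,-0.47,0,0,0],[-0.3,-0.6,-0.47,0,0,0],[-0.4,-0.8,-0.47,0,0,0],[-0.48,-0.95,-0.47,0,0,0],[-0.48,-1,-0.47,0,0,0]]' && python3 -m pendant '[[-0.1,-0.2,0,0,0,0],[-0.2,-0.4,0,0,0,0],[-0.3,-0.6,0,0,0,0],[-0.4,-0.8,0,0,0,0],[-0.48,-0.95,0,0,0,0],[-0.48,-1,0,0,0,0],[-0.48,-1,0,0,0,0],[-0.48,-1,0,0,0,0]]'  && python3 -m pendant '[[-0.1,-0.2,0,0,0,0],[-0.2,-0.4,0,0,0,0],[-0.3,-0.6,0,0,0,0],[-0.4,-0.8,0,0,0,0],[-0.48,-0.95,0,0,0,0],[-0.48,-1,0,0,0,0],[-0.48,-1,0,0,0,0],[-0.48,-1,0,0,0,0]]'; python3 go.py .5223 .3234 .0325 -8.2
python3 - <<'E'
from h import *
c,o=snap('wrist','w4.png');print(o['tool_pos'],o['tool_rot'])
P=np.array([wback(c,o,u,.018) for u in [(243,67),(447,67),(434,249),(257,249)]])
E
```

```text
time_s: 19.75
tool_pos: [0.6283, 0.0472, 0.144]
tool_rot: [-180.0, 0.0, -8.0]
force: [-0.1, 0.4, -0.8]
grip_width: 0.0391
time_s: 20.75
tool_pos: [0.5959, 0.1497, 0.144]
tool_rot: [180.0, -0.0, -8.2]
force: [-0.7, -0.1, -0.1]
grip_width: 0.0392
time_s: 21.75
tool_pos: [0.5626, 0.2555, 0.144]
tool_rot: [180.0, -0.0, -8.2]
force: [-0.4, -0.7, -1.4]
grip_width: 0.0393
shift [-0.496 -0.616  1.114] turn [ 0.001 -0.     0.   ] pos [0.5626 0.2555 0.144 ] [180.   -0.   -8.2] t 21.75 w 0.0393 F [-0.4 -0.7 -1.4]
[0.56262101 0.25546678 0.14397997] [ 1.79954333e+02 -2.05414989e-02 -8.19918011e+00]
```

View pics/w4.png

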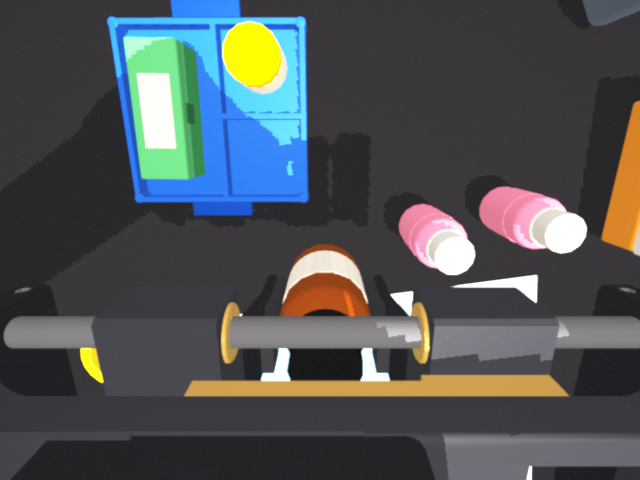

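```bash
python3 -m pendant '[[-0.15,-0.2,0,0,0,0],[-0.3,-0.4,0,0,0,0],[-0.48,-0.6,0,0,0,0],[-0.49,-0.61,0.2,0,0,0],[-0.49,-0.61,0.4,0,0,0],[-0.49,-0.61,0.6,0,0,0],[-0.49,-0.61,0.8,0,0,0],[-0.49,-0.61,1,0,0,0]]'; python3 go.py .5223 .3234 .0305 -8.2
```

```text
time_s: 22.8
tool_pos: [0.5222, 0.3235, 0.0423]
tool_rot: [180.0, 0.0, -8.1]
force: [-0.7, 0.3, -1.4]
grip_width: 0.0393
shift [0.001 0.001 0.118] turn [0.    0.    0.001] pos [0.5222 0.3235 0.0423] [180.    0.   -8.1] t 22.8 w 0.0393 F [-0.7  0.3 -1.4]
```

```bash
python3 -m pendant '[[0,0,0.04,0,0,0],[0,0,0.08,0,0,0],[0,0,0.1,0,0,0],[0,0,0.12,0,0,0],[0,0,0.125,0,0,0],[0,0,0.125,0,0,0],[0,0,0.125,0,0,0],[0,0,0.125,0,0,0]]' && python3 -m pendant '[[0,0,0,0,0,0],[0,0,0,0,0,0],[0,0,0,0,0,0],[0,0,0,0,0,0],[0,0,-0.1,0,0,0],[0,0,-0.4,0,0,0],[0,0,-0.8,0,0,0],[0,0,-1,0,0,0]]' 56;  python3 go.py .5457 -.1301 .15 57; python3 - <<'E'
from h import *
c,o=snap('side','d5.png')
E
```

```text
time_s: 23.8
tool_pos: [0.5222, 0.3242, 0.0317]
tool_rot: [-180.0, -0.0, -8.1]
force: [0.2, 0.1, 0.1]
grip_width: 0.0392
time_s: 24.8
tool_pos: [0.5232, 0.325, 0.1347]
tool_rot: [-179.8, -0.2, -8.1]
force: [0.9, -0.3, -0.5]
grip_width: 0.0562
shift [ 0.864  4.473 -0.162] turn [-0.    -0.003 -0.723] pos [0.5232 0.325  0.1347] [-179.8   -0.2   -8.1] t 24.8 w 0.0562 F [ 0.9 -0.3 -0.5]
```

View pics/d5.png

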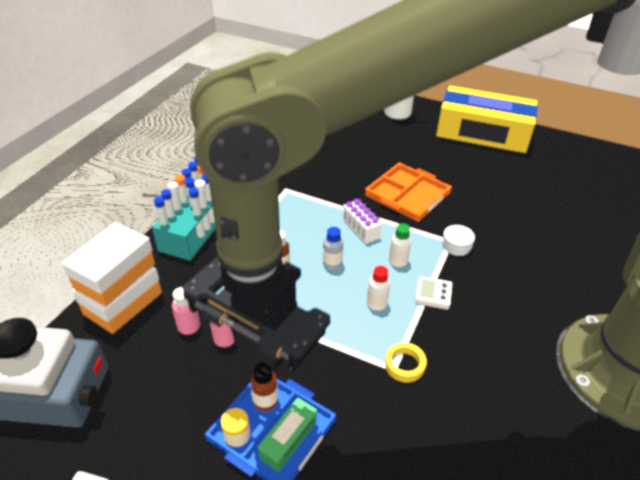

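The blue kit is complete: the bottle stands in its pocket at (264,390). Next is the rack.

```bash
python3 -m pendant '[[0.1,0.4,-0.1,0,0,0],[0.2,0.8,-0.2,0,0,0],[0.2,1,-0.2,0,0,0],[0.2,1,-0.2,0,0,0],[0.2,1,-0.2,0,0,0],[0.2,1,-0.2,0,0,0],[0.2,1,-0.2,0,0,0],[0.2,1,-0.2,0,0,0]]' 70 && python3 -m pendant '[[0.1,0.4,0,0,0,0],[0.2,0.8,0,0,0,0],[0.2,1,0,0,0,0],[0.2,1,0,0,0,0],[0.2,1,0,0,0,0],[0.2,1,0,0,0,0],[0.2,1,0,0,0,0],[0.2,1,0,0,0,0]]' && python3 -m pendant '[[0.1,0.4,0,0,0,0],[0.2,0.8,0,0,0,0],[0.2,1,0,0,0,0],[0.2,1,0,0,0,0],[0.2,1,0,0,0,0],[0.2,1,0,0,0,0],[0.2,1,0,0,0,0],[0.2,1,0,0,0,0]]' && python3 -m pendant '[[0.05,0.2,0,0,0,-0.1],[0.1,0.4,0,0,0,-0.2],[0.2,0.6,0,0,0,-0.3],[0.2,0.8,0,0,0,-0.4],[0.2,0.8,0,0,0,-0.5],[0.2,0.8,0,0,0,-0.6],[0.2,0.8,0,0,0,-0.7],[0.2,0.8,0,0,0,-0.72]]' ; python3 go.py .5457 -.1301 .017 57; python3 - <<'E'
from h import *
c,o=snap('wrist','w5.png');print(o['tool_pos'],o['tool_rot'])
E
```

```text
time_s: 25.85
tool_pos: [0.5277, 0.2228, 0.1514]
tool_rot: [180.0, 0.0, -8.1]
force: [-0.8, -0.5, 1.4]
grip_width: 0.07
time_s: 26.85
tool_pos: [0.5334, 0.121, 0.1515]
tool_rot: [-180.0, 0.0, -8.1]
force: [-0.0, -0.0, 0.1]
grip_width: 0.0701
time_s: 27.85
tool_pos: [0.5392, 0.0192, 0.1515]
tool_rot: [180.0, -0.0, -8.1]
force: [0.3, -0.2, -0.4]
grip_width: 0.0698
time_s: 28.85
tool_pos: [0.5478, -0.0633, 0.1516]
tool_rot: [180.0, -0.0, 56.7]
force: [-0.3, 0.8, 0.4]
grip_width: 0.0701
shift [-0.57   0.35   1.346] turn [ 0.    -0.    -0.003] pos [ 0.5478 -0.0633  0.1516] [180.   -0.   56.7] t 28.85 w 0.0701 F [-0.3  0.8  0.4]
[ 0.54776302 -0.06326103  0.15155696] [ 1.79998468e+02 -3.86595175e-03  5.67041482e+01]
```

View pics/w5.png

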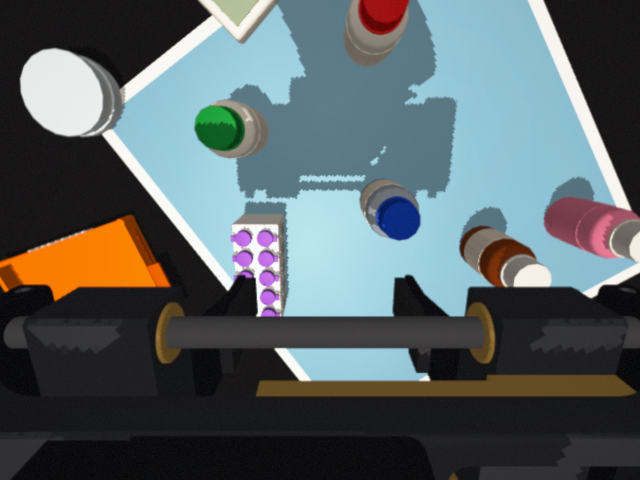

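```bash
python3 - <<'E'
from h import *
c=viewer.read_camera('wrist');o=env.get_obs()
a=wback(c,o,(233,223),.042);b=wback(c,o,(283,222),.042);m=(a+b)/2
print(a,b,np.linalg.norm(a-b)); n=b-a; print(np.degrees(np.arctan2(n[1],n[0])))
e=wback(c,o,(287,300),.042); print('edge dir',np.degrees(np.arctan2(*(e-b)[[1,0]])))
f=np.radians(-33); print('centre',m[:2]+.045*np.array([np.cos(f),np.sin(f)]))
cp=wback(c,o,(243,238),.049),wback(c,o,(267,238),.049),wback(c,o,(269,297),.049);print(np.round(cp,4)); print(np.degrees(np.arctan2(*(cp[2]-cp[1])[[1,0]])))
print('grey',wback(c,o,(398,218),.088))
E
```

```text
[ 0.49745743 -0.11848821  0.042     ] [ 0.5190129  -0.08427898  0.042     ] 0.04043401799199199
57.78468960031322
edge dir -32.463060249762975
centre [ 0.54597534 -0.12589235]
[[ 0.5113 -0.1168  0.049 ]
 [ 0.5218 -0.1009  0.049 ]
 [ 0.5643 -0.1298  0.049 ]]
-34.198237114638886
grey [ 0.553209  -0.0078166  0.088    ]
```

```bash
python3 -m pendant '[[-0.2,0.12,0,0,0,0],[-0.4,0.24,0,0,0,0],[-0.55,0.34,0,0,0,0],[-0.55,0.34,0.2,0,0,0],[-0.55,0.34,0.5,0,0,0],[-0.55,0.34,0.7,0,0,0],[-0.55,0.34,0.8,0,0,0],[-0.55,0.34,0.8,0,0,0]]' ; python3 go.py .5458 -.128 .018 57
```

```text
time_s: 29.95
tool_pos: [0.5457, -0.1278, 0.0712]
tool_rot: [-179.9, 0.0, 56.7]
force: [-0.3, 0.2, 0.4]
grip_width: 0.07
shift [-0.001  0.002  0.532] turn [-0.001  0.    -0.004] pos [ 0.5457 -0.1278  0.0712] [-179.9    0.    56.7] t 29.95 w 0.07 F [-0.3  0.2  0.4]
```

```bash
python3 -m pendant '[[0,0,0.15,0,0,0],[0,0,0.3,0,0,0],[0,0,0.45,0,0,0],[0,0,0.53,0,0,0],[0,0,0.53,0,0,0],[0,0,0.53,0,0,0],[0,0,0.53,0,0,0],[0,0,0.53,0,0,0]]' && python3 -m pendant '[[0,0,0,0,0,0],[0,0,0,0,0,0],[0,0,0,0,0,0],[0,0,0,0,0,0],[0,0,0,0,0,0],[0,0,-0.1,0,0,0],[0,0,-0.3,0,0,0],[0,0,-0.5,0,0,0]]' 28 25; python3 go.py .4622 -.2817 .13 -14.7
```

```text
time_s: 30.95
tool_pos: [0.5463, -0.1281, 0.019]
tool_rot: [179.9, -0.0, 56.7]
force: [0.2, -0.7, 0.1]
grip_width: 0.0694
time_s: 31.95
tool_pos: [0.546, -0.1279, 0.0695]
tool_rot: [180.0, -0.0, 56.7]
force: [-0.4, -0.7, -1.1]
grip_width: 0.0379
shift [-1.746  0.144 -0.605] turn [-0.    -0.     0.793] pos [ 0.546  -0.1279  0.0695] [180.   -0.   56.7] t 31.95 w 0.0379 F [-0.4 -0.7 -1.1]
```

```bash
python3 -m pendant '[[0,0,-0.2,0,0,0],[0,0,-0.4,0,0,0],[-0.2,0,-0.6,0,0,0.1],[-0.4,0.05,-0.6,0,0,0.2],[-0.6,0.1,-0.6,0,0,0.3],[-0.8,0.1,-0.6,0,0,0.4],[-1,0.1,-0.6,0,0,0.5],[-1,0.1,-0.6,0,0,0.6]]'; python3 go.py .4622 -.2817 .13 -14.7
```

```text
time_s: 32.95
tool_pos: [0.4983, -0.219, 0.1292]
tool_rot: [180.0, -0.0, 2.2]
force: [0.6, 1.2, -1.5]
grip_width: 0.0379
shift [-0.385  0.612 -0.008] turn [ 0.    -0.     0.188] pos [ 0.4983 -0.219   0.1292] [180.   -0.    2.2] t 32.95 w 0.0379 F [ 0.6  1.2 -1.5]
```

```bash
python3 -m pendant '[[-0.12,0.2,0,0,0,0.1],[-0.24,0.4,0,0,0,0.19],[-0.38,0.61,0,0,0,0.19],[-0.38,0.61,0,0,0,0.19],[-0.38,0.61,0.2,0,0,0.19],[-0.38,0.61,0.4,0,0,0.19],[-0.38,0.61,0.5,0,0,0.19],[-0.38,0.61,0.5,0,0,0.19]]'; python3 go.py .4622 -.2817 .023 -14.7; python3 - <<'E'
from h import *
c,o=snap('scene','s6.png'); i=cv2.imread('pics/s6.png'); cv2.imwrite('pics/s6c.png',cv2.resize(i[210:360,80:280],None,fx=4,fy=4,interpolation=2))
E
```

```text
time_s: 33.95
tool_pos: [0.4644, -0.2788, 0.0782]
tool_rot: [-180.0, 0.1, -14.3]
force: [-0.4, 0.2, -1.2]
grip_width: 0.0376
shift [-0.013  0.034  0.552] turn [-0.     0.001  0.004] pos [ 0.4644 -0.2788  0.0782] [-1.80e+02  1.00e-01 -1.43e+01] t 33.95 w 0.0376 F [-0.4  0.2 -1.2]
```

View pics/s6c.png

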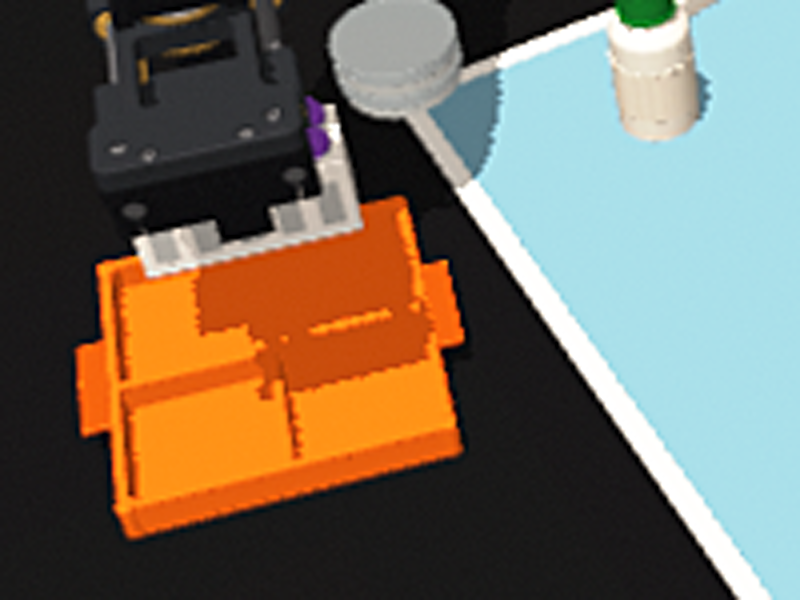

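```bash
python3 -m pendant '[[0,0.03,0.1,0,0,0],[-0.01,0.03,0.2,0,0,0],[-0.01,0.03,0.3,0,0,0],[-0.01,0.03,0.4,0,0,0],[-0.01,0.03,0.48,0,0,0],[-0.01,0.03,0.52,0,0,0],[-0.01,0.03,0.54,0,0,0],[-0.01,0.03,0.54,0,0,0]]' && python3 -m pendant '[[0,0,0,0,0,0],[0,0,0,0,0,0],[0,0,0,0,0,0],[0,0,0,0,0,0],[0,0,-0.1,0,0,0],[0,0,-0.4,0,0,0],[0,0,-0.8,0,0,0],[0,0,-1,0,0,0]]' 52;  python3 go.py .4375 .0515 .14 -14.7; python3 - <<'E'
from h import *
c,o=snap('scene','s7.png');c,o=snap('side','d7.png'); i=cv2.imread('pics/s7.png');j=cv2.imread('pics/d7.png'); cv2.imwrite('pics/s7c.png',np.vstack([cv2.resize(k,None,fx=3,fy=3,interpolation=2) for k in (i[240:340,80:280],j[140:240,330:530])]))
E
```

```text
time_s: 35.0
tool_pos: [0.4628, -0.2825, 0.0247]
tool_rot: [180.0, -0.0, -14.4]
force: [0.3, -0.5, -0.1]
grip_width: 0.0379
time_s: 36.0
tool_pos: [0.4638, -0.2832, 0.1278]
tool_rot: [180.0, -0.2, -14.4]
force: [0.8, 0.4, -0.6]
grip_width: 0.052
shift [-1.087 -3.176 -0.129] turn [ 0.001 -0.003  0.003] pos [ 0.4638 -0.2832  0.1278] [180.   -0.2 -14.4] t 36.0 w 0.052 F [ 0.8  0.4 -0.6]
```

View pics/s7c.png

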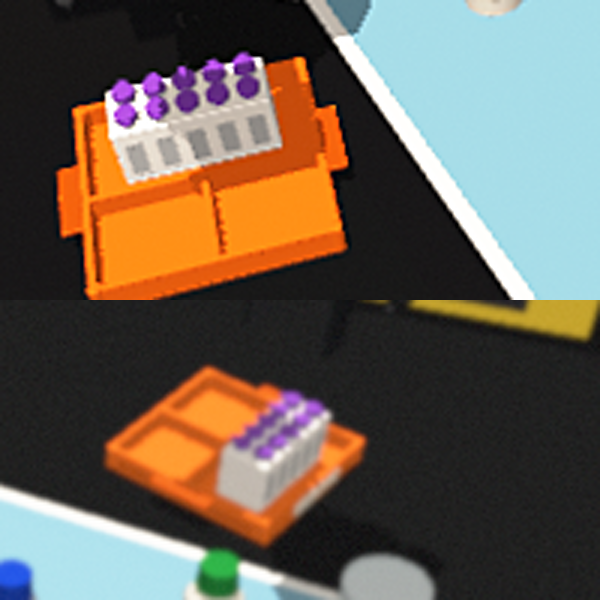

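The rack is seated in the orange long pocket. Next is white_red, the red cap at side view (380,275). The other white bottle, at (402,232), has a green cap.

```bash
python3 -m pendant '[[0,-0.4,-0.1,0,0,0],[-0.1,-0.8,-0.15,0,0,0],[-0.3,-1,-0.15,0,0,0],[-0.36,-1,-0.15,0,0,0],[-0.36,-1,-0.15,0,0,0],[-0.36,-1,-0.15,0,0,0],[-0.36,-1,-0.15,0,0,0],[-0.36,-1,-0.15,0,0,0]]' 66 && python3 -m pendant '[[-0.1,-0.4,0,0,0,0],[-0.2,-0.8,0,0,0,0],[-0.36,-1,0,0,0,0],[-0.36,-1,0,0,0,0],[-0.36,-1,0,0,0,0],[-0.36,-1,0,0,0,0],[-0.36,-1,0,0,0,0],[-0.36,-1,0,0,0,0]]'; python3 go.py .4375 .0515 .14 -14.4; python3 - <<'E'
from h import *
c,o=snap('wrist','w6.png');print(o['tool_pos'],o['tool_rot'])
E
```

```text
time_s: 37.1
tool_pos: [0.4527, -0.177, 0.1394]
tool_rot: [180.0, 0.0, -14.4]
force: [-0.7, -0.0, 1.0]
grip_width: 0.0658
time_s: 38.1
tool_pos: [0.4427, -0.0712, 0.1395]
tool_rot: [180.0, 0.0, -14.4]
force: [-0.8, 0.3, 0.0]
grip_width: 0.0661
shift [-0.356 -1.175 -0.005] turn [ 0.  0. -0.] pos [ 0.4427 -0.0712  0.1395] [180.    0.  -14.4] t 38.1 w 0.0661 F [-0.8  0.3  0. ]
[ 0.44268891 -0.07122194  0.13951079] [ 1.79997452e+02  9.35733579e-04 -1.44430072e+01]
```

View pics/w6.png

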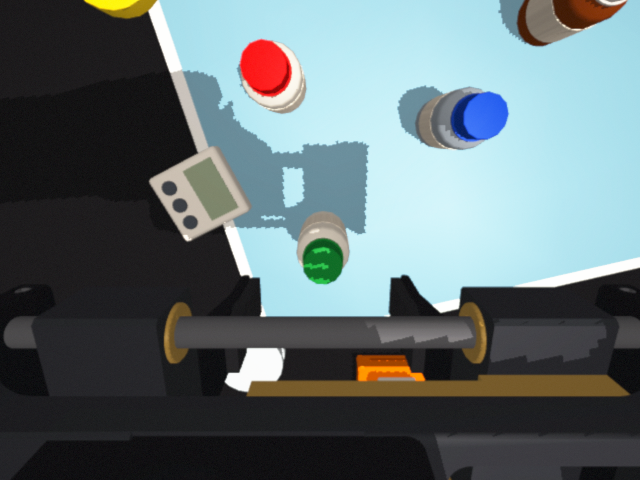

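```bash
python3 - <<'E'
from h import *
c=viewer.read_camera('wrist');o=env.get_obs()
print([wback(c,o,u,.088)[:2].round(4) for u in [(265,67),(482,116),(323,261)]])
E
python3 -m pendant '[[-0.1,-0.4,0,0,0,0],[-0.2,-0.7,0,0,0,0],[-0.36,-1,0,0,0,0],[-0.36,-1,0,0,0,0],[-0.36,-1,0,0,0,0],[-0.36,-1,0,0,0,0],[-0.36,-1,0,0,0,0],[-0.36,-1,0,0,0,0]]';python3 go.py .4375 .0515 .14 -14.4
```

```text
[array([0.4393, 0.0496]), array([ 0.5542, -0.0067]), array([ 0.4419, -0.0705])]
time_s: 39.2
tool_pos: [0.4327, 0.0346, 0.1395]
tool_rot: [180.0, -0.0, -14.5]
force: [-0.5, -0.2, 0.3]
grip_width: 0.0662
shift [ 0.004 -0.176 -0.005] turn [ 0.    -0.    -0.001] pos [0.4327 0.0346 0.1395] [180.   -0.  -14.5] t 39.2 w 0.0662 F [-0.5 -0.2  0.3]
```

```bash
python3 -m pendant '[[0.01,-0.1,0,0,0,0],[0.01,-0.17,0,0,0,0],[0.01,-0.17,0,0,0,0],[0.01,-0.17,0.2,0,0,0],[0.01,-0.17,0.4,0,0,0],[0.01,-0.17,0.6,0,0,0],[0.01,-0.17,0.8,0,0,0],[0.01,-0.17,1,0,0,0]]';python3 go.py .438 .051 .026 -14.4
```

```text
time_s: 40.2
tool_pos: [0.4379, 0.0511, 0.039]
tool_rot: [180.0, -0.0, -14.4]
force: [-0.4, 0.4, 0.3]
grip_width: 0.0662
shift [0.002 0.001 0.13 ] turn [ 0. -0.  0.] pos [0.4379 0.0511 0.039 ] [180.   -0.  -14.4] t 40.2 w 0.0662 F [-0.4  0.4  0.3]
```

```bash
python3 -m pendant '[[0,0,0.06,0,0,0],[0,0,0.12,0,0,0],[0,0,0.12,0,0,0],[0,0,0.12,0,0,0],[0,0,0.12,0,0,0],[0,0,0.12,0,0,0],[0,0,0.12,0,0,0],[0,0,0.12,0,0,0]]' && python3 -m pendant '[[0,0,0,0,0,0],[0,0,0,0,0,0],[0,0,0,0,0,0],[0,0,0,0,0,0],[0,0,0,0,0,0],[0,0,-0.15,0,0,0],[0,0,-0.4,0,0,0],[0,0,-0.7,0,0,0]]' 30 25;python3 go.py .5215 -.3314 .14 -14.7
```

```text
time_s: 41.2
tool_pos: [0.4378, 0.0512, 0.0276]
tool_rot: [180.0, -0.0, -14.4]
force: [-0.3, 0.1, 0.7]
grip_width: 0.066
time_s: 42.2
tool_pos: [0.4375, 0.0512, 0.0988]
tool_rot: [180.0, 0.0, -14.4]
force: [0.4, 0.1, -0.2]
grip_width: 0.0391
shift [ 1.765  3.497 -0.412] turn [0.    0.    0.003] pos [0.4375 0.0512 0.0988] [180.    0.  -14.4] t 42.2 w 0.0391 F [ 0.4  0.1 -0.2]
```

```bash
python3 -m pendant '[[0,0,-0.25,0,0,0],[0.05,0.1,-0.45,0,0,0],[0.1,0.2,-0.5,0,0,0],[0.2,0.4,-0.5,0,0,0],[0.3,0.6,-0.5,0,0,0],[0.4,0.8,-0.5,0,0,0],[0.5,1,-0.5,0,0,0],[0.5,1,-0.5,0,0,0]]' && python3 -m pendant '[[0.1,0.2,0,0,0,0],[0.2,0.4,0,0,0,0],[0.3,0.6,0,0,0,0],[0.4,0.8,0,0,0,0],[0.5,1,0,0,0,0],[0.5,1,0,0,0,0],[0.5,1,0,0,0,0],[0.5,1,0,0,0,0]]' && python3 -m pendant '[[0.1,0.2,0,0,0,0],[0.2,0.4,0,0,0,0],[0.3,0.6,0,0,0,0],[0.4,0.8,0,0,0,0],[0.5,1,0,0,0,0],[0.5,1,0,0,0,0],[0.5,1,0,0,0,0],[0.5,1,0,0,0,0]]';python3 go.py .5215 -.3314 .031 -14.7
```

```text
time_s: 43.2
tool_pos: [0.4609, -0.0599, 0.1471]
tool_rot: [180.0, 0.1, -14.6]
force: [0.2, 0.8, -1.2]
grip_width: 0.0395
time_s: 44.2
tool_pos: [0.4849, -0.1659, 0.1475]
tool_rot: [-180.0, 0.0, -14.3]
force: [-0.1, -0.4, -0.4]
grip_width: 0.0395
time_s: 45.2
tool_pos: [0.5086, -0.2754, 0.1475]
tool_rot: [-180.0, 0.0, -14.3]
force: [-0.3, 0.5, -0.6]
grip_width: 0.0396
shift [0.263 0.512 1.165] turn [-0.     0.     0.004] pos [ 0.5086 -0.2754  0.1475] [-180.     0.   -14.3] t 45.2 w 0.0396 F [-0.3  0.5 -0.6]
```

```bash
python3 -m pendant '[[0.1,0.2,0,0,0,0],[0.2,0.4,0,0,0,0],[0.26,0.51,0,0,0,0],[0.26,0.51,0.2,0,0,0],[0.26,0.51,0.4,0,0,0],[0.26,0.51,0.6,0,0,0],[0.26,0.51,0.8,0,0,0],[0.26,0.51,0.9,0,0,0]]'; python3 go.py .5215 -.3314 .0315 -14.7; python3 - <<'E'
from h import *
c,o=snap('scene','s8.png');c,o=snap('side','d8.png'); i=cv2.imread('pics/s8.png');j=cv2.imread('pics/d8.png'); cv2.imwrite('pics/s8c.png',np.vstack([cv2.resize(k,None,fx=3,fy=3,interpolation=2) for k in (i[240:340,80:280],j[140:240,330:530])]))
E
```

```text
time_s: 46.2
tool_pos: [0.5202, -0.3317, 0.0555]
tool_rot: [-180.0, 0.1, -14.4]
force: [-0.2, -0.2, -0.4]
grip_width: 0.0393
shift [ 0.012 -0.006  0.24 ] turn [-0.     0.001  0.004] pos [ 0.5202 -0.3317  0.0555] [-1.80e+02  1.00e-01 -1.44e+01] t 46.2 w 0.0393 F [-0.2 -0.2 -0.4]
```

View pics/s8c.png

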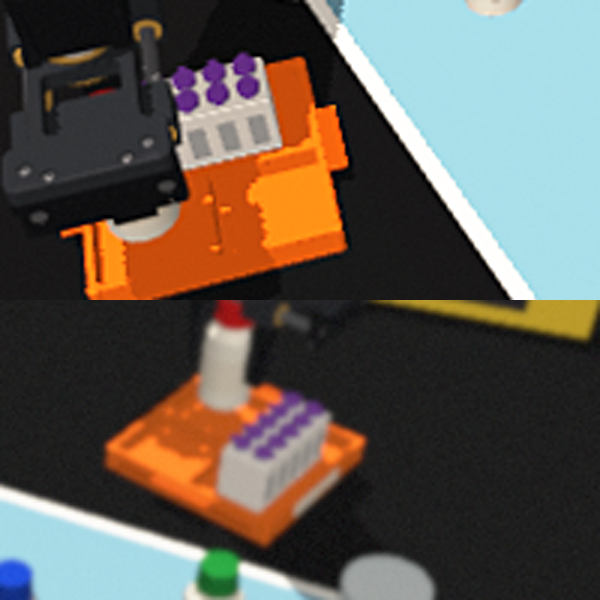

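```bash
python3 -m pendant '[[0.01,0,0.06,0,0,0],[0.01,0,0.12,0,0,0],[0.01,0,0.18,0,0,0],[0.01,0,0.22,0,0,0],[0.01,0,0.23,0,0,0],[0.01,0,0.235,0,0,0],[0.01,0,0.235,0,0,0],[0.01,0,0.235,0,0,0]]' && python3 -m pendant '[[0,0,0,0,0,0],[0,0,0,0,0,0],[0,0,0,0,0,0],[0,0,0,0,0,0],[0,0,-0.1,0,0,0],[0,0,-0.4,0,0,0],[0,0,-0.8,0,0,0],[0,0,-1,0,0,0]]' 50;  python3 go.py .5545 -.0067 .14 -14.4; python3 - <<'E'
from h import *
c,o=snap('scene','s9.png');c,o=snap('side','d9.png'); i=cv2.imread('pics/s9.png');j=cv2.imread('pics/d9.png'); cv2.imwrite('pics/s9c.png',np.vstack([cv2.resize(k,None,fx=3,fy=3,interpolation=2) for k in (i[240:340,80:280],j[140:240,330:530])]))
E
```

```text
time_s: 47.3
tool_pos: [0.5221, -0.3329, 0.0343]
tool_rot: [180.0, -0.0, -14.4]
force: [-0.3, -0.7, -0.1]
grip_width: 0.0391
time_s: 48.3
tool_pos: [0.5232, -0.3336, 0.1373]
tool_rot: [179.9, -0.2, -14.4]
force: [-0.0, 1.3, 0.1]
grip_width: 0.0498
shift [-0.51  -3.244 -0.033] turn [ 0.001 -0.003 -0.   ] pos [ 0.5232 -0.3336  0.1373] [179.9  -0.2 -14.4] t 48.3 w 0.0498 F [-0.   1.3  0.1]
```

View pics/s9c.png

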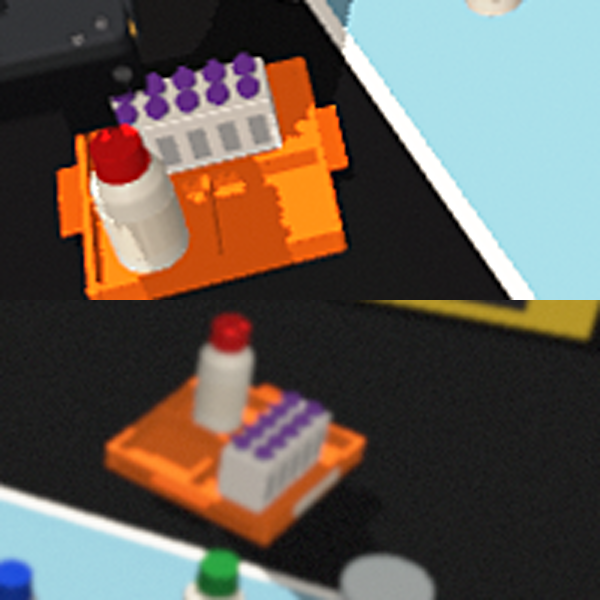

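White_red is in its pocket. Its lean towards the image edge matches perspective, and I'll check it numerically at the end. Now grey_blue, the only bottle with a blue cap on the pad.

```bash
python3 -m pendant '[[0,-0.4,-0.1,0,0,0],[-0.1,-0.8,-0.1,0,0,0],[-0.17,-1,-0.1,0,0,0],[-0.17,-1,-0.1,0,0,0],[-0.17,-1,-0.1,0,0,0],[-0.17,-1,-0.1,0,0,0],[-0.17,-1,-0.1,0,0,0],[-0.17,-1,-0.1,0,0,0]]' 66 && python3 -m pendant '[[0,-0.4,0,0,0,0],[-0.1,-0.8,0,0,0,0],[-0.17,-1,0,0,0,0],[-0.17,-1,0,0,0,0],[-0.17,-1,0,0,0,0],[-0.17,-1,0,0,0,0],[-0.17,-1,0,0,0,0],[-0.17,-1,0,0,0,0]]' && python3 -m pendant '[[0,-0.4,0,0,0,0],[-0.1,-0.8,0,0,0,0],[-0.17,-1,0,0,0,0],[-0.17,-1,0,0,0,0],[-0.17,-1,0,0,0,0],[-0.17,-1,0,0,0,0],[-0.17,-1,0,0,0,0],[-0.17,-1,0,0,0,0]]';python3 go.py .5545 -.0067 .026 -14.4
```

```text
time_s: 49.4
tool_pos: [0.5303, -0.2323, 0.144]
tool_rot: [180.0, -0.0, -14.4]
force: [-0.0, 0.4, -0.4]
grip_width: 0.0661
time_s: 50.4
tool_pos: [0.5387, -0.1311, 0.144]
tool_rot: [180.0, -0.0, -14.4]
force: [-0.7, 0.7, 0.3]
grip_width: 0.066
time_s: 51.4
tool_pos: [0.5472, -0.03, 0.1441]
tool_rot: [180.0, -0.0, -14.4]
force: [0.2, -0.2, -0.3]
grip_width: 0.066
shift [ 0.013 -0.244  1.181] turn [ 0.    -0.    -0.001] pos [ 0.5472 -0.03    0.1441] [180.   -0.  -14.4] t 51.4 w 0.066 F [ 0.2 -0.2 -0.3]
```

```bash
python3 -m pendant '[[0.01,-0.1,0,0,0,0],[0.01,-0.24,0,0,0,0],[0.01,-0.24,0,0,0,0],[0.01,-0.24,0.2,0,0,0],[0.01,-0.24,0.4,0,0,0],[0.01,-0.24,0.6,0,0,0],[0.01,-0.24,0.8,0,0,0],[0.01,-0.24,1,0,0,0]]' && python3 -m pendant '[[0,0,0.06,0,0,0],[0,0,0.12,0,0,0],[0,0,0.16,0,0,0],[0,0,0.16,0,0,0],[0,0,0.16,0,0,0],[0,0,0.16,0,0,0],[0,0,0.16,0,0,0],[0,0,0.16,0,0,0]]'; python3 go.py .5545 -.0067 .026 -14.4;  python3 - <<'E'
from h import *
c,o=snap('side','d10.png'); i=cv2.imread('pics/d10.png'); cv2.imwrite('pics/d10c.png',cv2.resize(i[170:320,230:430],None,fx=4,fy=4,interpolation=2))
E
```

```text
time_s: 52.4
tool_pos: [0.5542, -0.0065, 0.0435]
tool_rot: [180.0, -0.0, -14.4]
force: [1.0, 0.1, 0.6]
grip_width: 0.0661
time_s: 53.4
tool_pos: [0.5542, -0.0065, 0.0282]
tool_rot: [-180.0, -0.0, -14.4]
force: [-0.6, -0.1, -0.5]
grip_width: 0.0661
shift [0.003 0.001 0.022] turn [-0. -0.  0.] pos [ 0.5542 -0.0065  0.0282] [-180.    -0.   -14.4] t 53.4 w 0.0661 F [-0.6 -0.1 -0.5]
```

View pics/d10c.png

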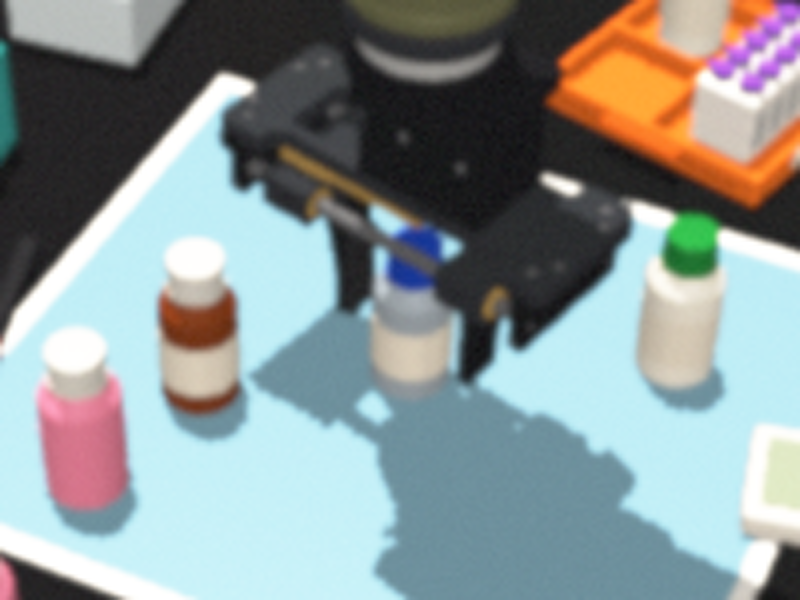

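The jaws straddle the blue-capped grey bottle at crop (412,310). Closing.

```bash
python3 -m pendant '[[0,0,0,0,0,0],[0,0,0,0,0,0],[0,0,0,0,0,0],[0,0,0,0,0,0],[0,0,0,0,0,0],[0,0,-0.15,0,0,0],[0,0,-0.4,0,0,0],[0,0,-0.7,0,0,0]]' 30 25;python3 go.py .5383 -.2676 .145 -14.4
```

```text
time_s: 54.45
tool_pos: [0.5537, -0.0065, 0.0993]
tool_rot: [180.0, 0.0, -14.4]
force: [0.1, 0.2, -0.5]
grip_width: 0.0393
shift [ 0.5    2.567 -0.457] turn [ 0.  0. -0.] pos [ 0.5537 -0.0065  0.0993] [180.    0.  -14.4] t 54.45 w 0.0393 F [ 0.1  0.2 -0.5]
```

```bash
python3 -m pendant '[[0,0,-0.25,0,0,0],[0.05,0.1,-0.45,0,0,0],[0.1,0.2,-0.5,0,0,0],[0.1,0.4,-0.5,0,0,0],[0.15,0.6,-0.5,0,0,0],[0.15,0.8,-0.5,0,0,0],[0.2,1,-0.5,0,0,0],[0.2,1,-0.5,0,0,0]]' && python3 -m pendant '[[0.05,0.2,0,0,0,0],[0.1,0.4,0,0,0,0],[0.1,0.6,0,0,0,0],[0.15,0.8,0,0,0,0],[0.2,1,0,0,0,0],[0.2,1,0,0,0,0],[0.2,1,0,0,0,0],[0.2,1,0,0,0,0]]';python3 go.py .5383 -.2676 .032 -14.4
```

```text
time_s: 55.45
tool_pos: [0.5471, -0.1113, 0.1469]
tool_rot: [179.9, 0.1, -14.7]
force: [0.0, 0.2, -0.1]
grip_width: 0.0393
time_s: 56.45
tool_pos: [0.5433, -0.2085, 0.1479]
tool_rot: [-180.0, 0.0, -14.3]
force: [-0.3, 0.1, -0.3]
grip_width: 0.0395
shift [0.097 0.586 1.159] turn [-0.     0.     0.001] pos [ 0.5433 -0.2085  0.1479] [-180.     0.   -14.3] t 56.45 w 0.0395 F [-0.3  0.1 -0.3]
```

```bash
python3 -m pendant '[[0.05,0.2,0,0,0,0],[0.1,0.4,0,0,0,0],[0.1,0.585,0,0,0,0],[0.1,0.585,0.2,0,0,0],[0.1,0.585,0.4,0,0,0],[0.1,0.585,0.6,0,0,0],[0.1,0.585,0.8,0,0,0],[0.1,0.585,0.9,0,0,0]]'; python3 go.py .5383 -.2676 .0315 -14.4; python3 - <<'E'
from h import *
c,o=snap('scene','s11.png');c,o=snap('side','d11.png'); i=cv2.imread('pics/s11.png');j=cv2.imread('pics/d11.png'); cv2.imwrite('pics/s11c.png',np.vstack([cv2.resize(k,None,fx=3,fy=3,interpolation=2) for k in (i[240:340,80:280],j[140:240,330:530])]))
E
```

```text
time_s: 57.45
tool_pos: [0.5373, -0.2698, 0.0566]
tool_rot: [-180.0, 0.1, -14.4]
force: [0.8, 0.7, -0.4]
grip_width: 0.0392
shift [ 0.005 -0.024  0.251] turn [-0.     0.001 -0.001] pos [ 0.5373 -0.2698  0.0566] [-1.80e+02  1.00e-01 -1.44e+01] t 57.45 w 0.0392 F [ 0.8  0.7 -0.4]
```

View pics/s11c.png

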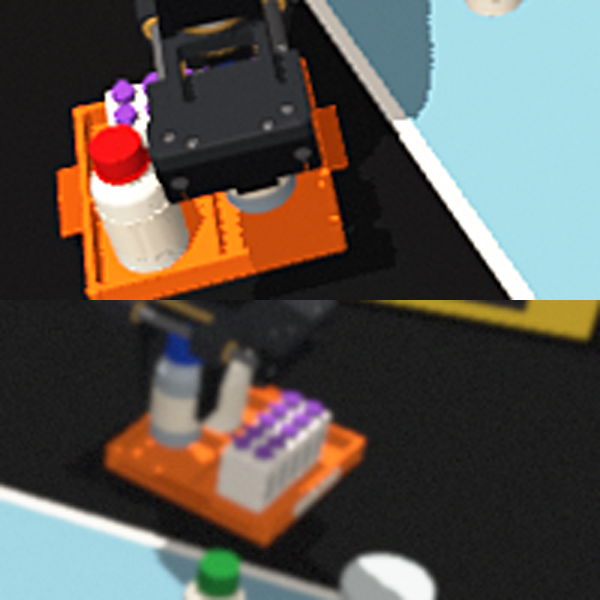

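```bash
python3 -m pendant '[[0,-0.02,0.06,0,0,0],[0,-0.02,0.12,0,0,0],[0,-0.02,0.18,0,0,0],[0,-0.02,0.22,0,0,0],[0,-0.02,0.245,0,0,0],[0,-0.02,0.25,0,0,0],[0,-0.02,0.25,0,0,0],[0,-0.02,0.25,0,0,0]]' && python3 -m pendant '[[0,0,0,0,0,0],[0,0,0,0,0,0],[0,0,0,0,0,0],[0,0,0,0,0,0],[0,0,-0.1,0,0,0],[0,0,-0.4,0,0,0],[0,0,-0.8,0,0,0],[0,0,-1,0,0,0]]' 50 && python3 -m pendant '[[0.1,-0.4,-0.2,0,0,0],[0.2,-0.8,-0.4,0,0,0],[0.3,-1,-0.6,0,0,0],[0.3,-1,-0.6,0,0,0],[0.3,-1,-0.6,0,0,0],[0.3,-1,-0.6,0,0,0],[0.3,-1,-0.6,0,0,0],[0.3,-1,-0.6,0,0,0]]' && python3 -m pendant '[[0.1,-0.4,0,0,0,0],[0.2,-0.8,0,0,0,0],[0.3,-1,0,0,0,0],[0.3,-1,0,0,0,0],[0.3,-1,0,0,0,0],[0.3,-1,0,0,0,0],[0.3,-1,0,0,0,0],[0.3,-1,0,0,0,0]]';  python3 - <<'E'
from h import *
snap('scene','s12.png');snap('side','d12.png');snap('wrist','w12.png')
E
```

```text
time_s: 58.55
tool_pos: [0.5389, -0.2675, 0.0333]
tool_rot: [180.0, -0.0, -14.4]
force: [-0.8, 0.3, -0.8]
grip_width: 0.0393
time_s: 59.55
tool_pos: [0.54, -0.2681, 0.1365]
tool_rot: [180.0, -0.2, -14.4]
force: [0.6, -0.3, -0.1]
grip_width: 0.0501
time_s: 60.55
tool_pos: [0.5923, -0.1785, 0.1927]
tool_rot: [180.0, 0.0, -14.4]
force: [0.1, 0.1, -0.5]
grip_width: 0.0498
time_s: 61.55
tool_pos: [0.6464, -0.0891, 0.1932]
tool_rot: [180.0, -0.0, -14.4]
force: [-1.3, -0.8, -0.0]
grip_width: 0.0501
```

View pics/s12.png

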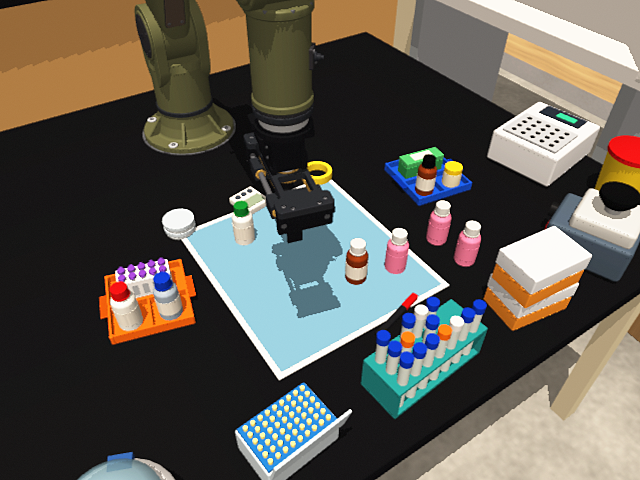

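View pics/d12.png

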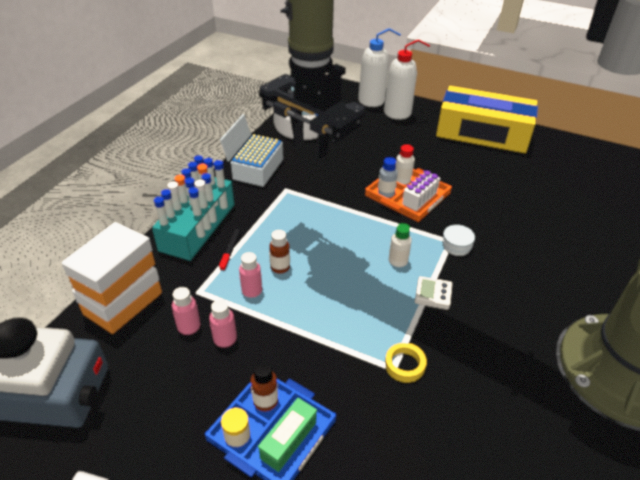

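Both kits are filled. I'll check uprightness and seating numerically by overlaying the expected bottle outlines on both views.

```bash
python3 - <<'E'
from m import *
th=np.linspace(0,2*np.pi,40)
def circ(x,y,r,z):return np.c_[x+r*np.cos(th),y+r*np.sin(th),np.full(40,z)]
S=cv2.imread('pics/s12.png');D=cv2.imread('pics/d12.png')
K=4
out=[]
for n,im in(('scene',S),('side',D)):
    big=cv2.resize(im,None,fx=K,fy=K,interpolation=2)
    for x,y,z0,h,r,rt in[(.5221,-.3329,.004,.088,.02,.0135),(.5389,-.2675,.004,.088,.02,.0135),(.5222,.3242,.004,.088,.02,.0135),(.6445,.049,0,.088,.02,.0135),(.4415,-.0735,0,.088,.02,.0135)]:
        for rr,z in((r,z0),(rt,z0+h),(r,z0+.058)):
            cv2.polylines(big,[np.int32((proj(n,circ(x,y,rr,z))+.5)*K)],True,(0,255,255),1)
    out.append(big)
def c(i,x,y,w,h):return cv2.resize(out[i][y*K:(y+h)*K,x*K:(x+w)*K],(400,300))
cv2.imwrite('pics/v.png',np.vstack([np.hstack([c(0,90,250,120,90),c(0,380,140,120,90)]),np.hstack([c(1,355,135,120,90),c(1,200,355,120,90)])]))
cv2.imwrite('pics/v2.png',np.hstack([c(0,320,220,120,90),c(0,200,190,120,90)]))
E
```

```text
(no output)
```

View pics/v.png

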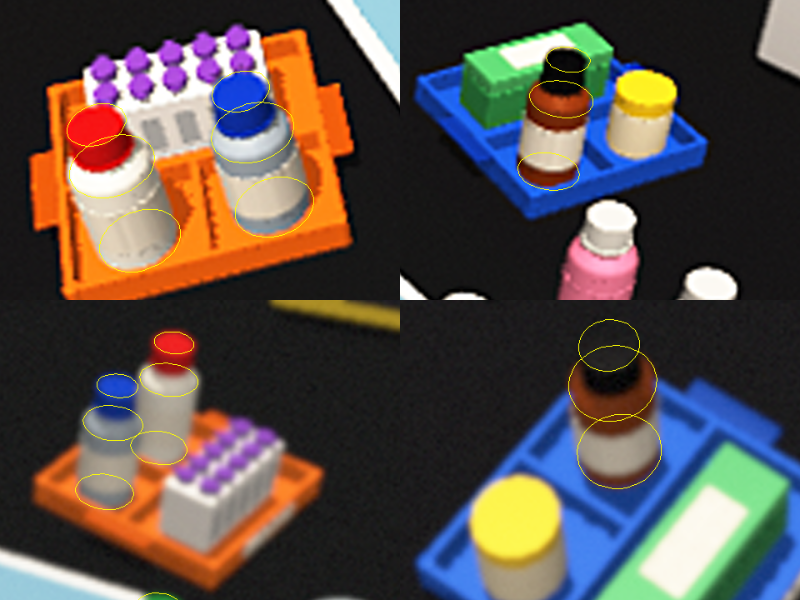

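View pics/v2.png

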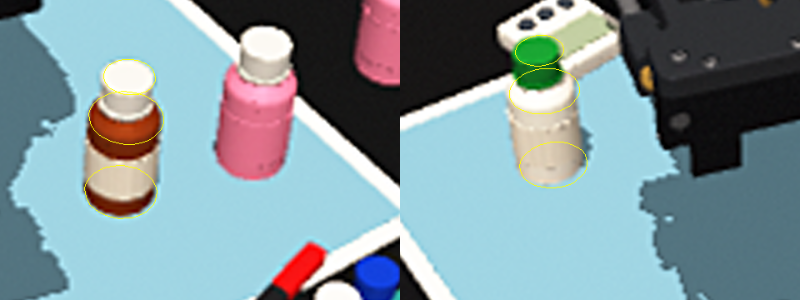

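Both views match upright models standing on the pocket floors. The black cap's top is lost against the dark background in the side view, but the scene view shows it in the right place. The look-alikes are where they started, and the arm is clear. Handing in.

```bash
python3 -c "
from cell import env
print(env.get_obs()['time_s'], env.sign_off())"
```

```text
the job is handed in; nothing more can be done
61.8 None
```

Both kits are made up and handed in at 61.8 s, well under the 125 s limit. In the blue tray, the slide box is in the long pocket and amber_black is in the free square pocket beside the jar. In the orange tray, the tube rack is in the long pocket, with white_red and grey_blue in one square pocket each.

- **First grip on amber_black:** my first grip caught the shoulder (35 mm reading). I set the bottle back down after lifting it about 2 cm and took it again by the body. I took the other two bottles by the body from the start.
- **Final checks:** outlines of upright bottles drawn over the scene and side pictures match all three placed bottles to within a few pixels. The jar is in its pocket, and the box and rack look seated and upright. The two look-alikes and the pink bottles stand where they started.
- **Less certain:** the top of amber_black's cap can't be made out against the dark background in the side view. Its base and body match there, and the cap matches in the scene view.

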